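# Get the spanner out of the gearbox

### The arm

A 6-joint arm with a two-finger parallel gripper is mounted at the origin on the work surface. World frame = base frame: x ahead of the robot, y to its left, z up, the work surface at z = 0. Lengths are in m, angles in degrees, forces in N, time in s.
With the tool pointing down it reaches from about 0.4 to 0.825 m from the base axis. Payload 7 kg.
Tool frame: the origin (TCP) lies at the very end of the fingers, on their centre line; the grasp point (between the pads) lies behind it (r.grasp_offset is the z of the grasp point in the tool frame, in m); z points along the fingers, y is the direction in which the jaws open and shut (so a half turn about z gives the same grasp; the last joint's range is limited). The gripper opens to 88 mm and grips with 3 to 60 N. Pads are 19 mm wide; open, the fingers measure 130 mm over their backs; the gripper's body (78 mm by 193 mm) begins 47 mm behind the grasp point.
Start: joints at [-51.331, 20.546, 0.682, 0, -70.136, -16.507], TCP at [0.255, -0.625, 0.227] pointing down, gripper open.
Joint ranges: [-176.03, 176.03], [-82.01, 121.73], [-58.28, 71.71], [-173.87, 95.51], [-174.79, -0.11], [-173.66, 173.66]. Speed limits (degrees/s): [136.94, 136.94, 172.46, 180, 180, 180].

### API

Orientations are given as [roll, pitch, yaw] about the fixed x, y, z axes, in that order (R = Rz(yaw) Ry(pitch) Rx(roll)).
In Python, from plant import r gives the robot as it stands. The module is installed in compiled form; this text tells all that it offers.
- The arm moves only by the tool servo_tool, never from a script. Its argument "targets" is a list of rows, each an object of numbers: "dx", "dy", "dz": the shift along the world's x, y, z in cm; "spin": the turn about the world's z in rad; "grip": the opening in per cent of the stroke, from 0 (shut) to 100 (fully open). A call has exactly 10 rows; each row is the pose to reach, as a shift and turn from the pose commanded when the call began; what a row does not reach only later rows make up. A row lasts 1/12 s, in which the tool goes at most 41.7 mm and 7.16 degrees, less where a joint would pass 70% of its speed; a pose out of reach is approached as far as the arm can. A call with a gripper value outside its range is refused whole. The fingers move at their own pace and stop on an object; "squeeze" is the grip in N (left out, the last holds). Time passes only in rows, so rows that repeat a pose let the fingers close, or fill a call up. It gives the time, the measured TCP pose, the force and the opening at its end, in the units of the state.
- r.get_state(): the state, without advancing time (a new reading comes with each control period).
- r.capture(name): name is "scene" or "top" or "wrist"; returns the picture (480x640x3 uint8, blue, green, red); there is no depth.
- r.get_calibration(name): a dict with "K" (3x3 intrinsics, pixels), "extrinsics" (4x4, takes a point from camera to world coordinates). Camera axes: x right, y down, z forward; pixel columns grow to the right and rows downward; lengths in m; the calibration is good to about 2 mm. A picture is of the moment at which its call begins: read the wrist's pose just before it. get_calibration takes no time and is no camera call; for the wrist camera it gives the pose at the moment of the call.
- r.close_job(): hands the job in, once; it reports no verdict.
Trained networks look in the newest picture that a camera, given by its name, has taken for a name from the list of things; names that differ only in an ending like _2 or _b are one class to them, and where a whole thing is asked for, a point or a joint stands for the part that bears it (a point fixed in the world has none). Each returns a list of dicts, best first, with "p" (0 to 1); they miss things now and then, are a little off and sometimes report something else, mostly with a low value. They report only what shows in the picture. A call takes as long as a camera call. They do not tell look-alikes from the thing itself.
- r.cut_out(name, camera): "mask" (480x640 bool, what is visible of it) and "extent" ([left, top, right, bottom] in pixels, round what is visible of it).
The state is a dict: "time_s": time; "joints": joint angles; "qd": joint speeds; "joint_torque": joint torques, N m; "tcp_pos": TCP position; "eef_rot": TCP orientation; "contact_force": force on the tool from outside, world axes, zero at the start; "moment": the same for the moment, N m; "gripper_width": finger opening in m.
Only numpy, scipy, OpenCV 4.12 (cv2) and the standard library are available. Lean on these libraries where they do the work, as an engineer would, in place of code of your own. Each camera call takes 0.05 s, during which the arm holds its last target. There are 200 camera calls.

### The job

Somebody left an open-ended spanner lying on the gears in the green gearbox: lift the loose cover off its two dowels and lay it flat, handle up, on a clear patch of the bench, then take the spanner out and lay it flat in the tool tray beside the chuck key. Then put the cover back on the gearbox, fully home and flush on both dowels, handle outwards. Do not drop the cover or the spanner, and leave the chuck, the grinding wheels and the chuck key where they are.

Things in the scene. Friction and masses are not known exactly. Their poses are not given: they have to be found in the camera images.
- gearbox: Green cast gearbox, bolted down. Origin on the bench top; z up; x level, towards the uphill side of its sloping top (away from the robot at yaw 0). All of it lies within x -70 to +110, y -120 to +120 mm (foot plate 16 mm high), but for a shaft stub, 22 mm thick and 62 mm up, out to y +138 at x +45. Highest edge of the case (without cover) 173 mm up.
- gear_case: Open gear case, the gearbox's top, fixed, tilted 35 degrees. Its flat rim, 132 mm up the slope (x) by 212 mm across (y), is the cover's seat. Origin: centre of the rim's plane, 135 mm above the bench. z: square to the rim, outwards, 35 degrees from vertical, leaning to the gearbox's -x; x up the slope; y level. Walls 10 mm thick; 12 mm square fillets in the inner corners.
- pin_high (a point): Foot of the uphill dowel pin, in the rim's plane, at x +54, y +94 mm of the gear case. Both pins: fixed, 10 mm in diameter, 14 mm tall along the case's z, the top 6 mm tapered to 4.4 mm.
- pin_low (a point): Foot of the downhill dowel pin, at x -54, y -94 mm of the gear case; same pin.
- shaft_big (a point): Top of the shaft end (14 mm in diameter) of the big gear (diameter 90 mm), 8 mm below the rim, at x 0, y -40 mm of the gear case. Both gear faces lie 22 mm below the rim, so the shaft ends stand 14 mm proud of them.
- shaft_small (a point): The same for the small gear (diameter 68 mm), at x 0, y +40 mm of the gear case.
- cover_handle (a point): Centre of the grip bar of the cover's black bridge handle, over the middle of the plate, 38 mm above the plate's underside. z: from the plate out through the handle; y along the bar and the plate's long side; x along its short side. Bar 13 mm wide (x), 16 mm high, 110 mm long, on 12 mm posts (86 mm clear between them, 25 mm clear under the bar).
- cover: Loose flat aluminium plate, 132 (x) x 212 (y) x 5 mm, 0.3 to 0.65 kg, with that handle. Starts on the case's rim. Origin: middle of its underside; axes as the handle's. Two 14 mm through holes at (x, y) = (+54, +94) and (-54, -94) mm take the dowels; fits either way round (half a turn about z). Fully home: its origin at the gear case's origin (within the 2 mm play), plate on the rim.
- spanner_mid (a point): Centre, half-way up, of a loose double open-ended steel spanner: 168 mm long (y), 9 mm thick (z), 0.12 to 0.25 kg; shank 14 mm wide (x), 100 mm long between the 27 mm wide heads. Starts in the gear case flat on both gear faces, its y along the case's y, at about x +14, z -17.5 mm of the case, against the uphill sides of the two shaft ends, its middle between them. Hidden under the cover.
- spanner: The same spanner, loose; origin in the middle of its underside, axes the same.
- tray: Grey sheet-steel tool tray, fixed, open on top, 250 mm (x) x 160 mm (y), 26 mm high, walls and floor 3 mm. Origin: centre of its underside. The chuck key lies in its +y half; the -y half is empty.
- key_mid (a point): Chuck key lying in the tray: square shank 14 mm thick, 90 mm long (along its x), with a 60 mm cross bar (along its y) 37 mm from this point towards -x. This point is the middle of the shank, 7 mm above the tray's floor.
- chuck_mid (a point): Heavy three-jaw chuck standing jaws up on the bench, 110 mm in diameter, 78 mm high, 3.6 kg. This point is on its axis, 35 mm above the bench.
- cup_mid (a point): White flared grinding cup wheel standing on the bench, 90 mm in diameter at the rim, 40 mm high. This point is on its axis, 20 mm up.
- wheel_mid (a point): Plain grinding wheel lying flat on the bench, 100 mm in diameter, 22 mm thick. This point is on its axis, half-way up.
Things that resemble listed ones, but are neither listed nor needed, are in the scene too. There is more than one size of the cover; the one meant has the size given above.

How it is judged (in metres and radians):
On the way, in this order (a step that is already met when the one before it is completed fails the run):
1. the cover lies flat on the bench, handle up, released (height (world z) of cover_handle between 0.03 and 0.046 m and angle between cover_handle's own z axis and vertical below 0.1 rad and contact force between the fingers and cover below 0.1 N and linear speed of cover below 0.02 m/s), for 0.2 s.
2. the spanner lies flat in the tray, released (x of spanner_mid in the frame of tray between -0.115 and 0.115 m and y of spanner_mid in the frame of tray between -0.075 and 0.075 m and z of spanner_mid in the frame of tray below 0.016 m and (angle between spanner_mid's own z axis and vertical below 0.12 rad or angle between spanner_mid's own z axis and vertical above 3.02 rad) and contact force between the fingers and spanner below 0.1 N and linear speed of spanner below 0.02 m/s), for 0.2 s.
At the end, for the whole second after the job is handed in: Cover seated over both dowels: handle point within 4 mm of the case centre across the rim, 38 mm (+-2.5) out from it, parallel within 0.03 rad. Spanner flat (0.12 rad) on the tray floor, its centre inside the tray. Both at rest and released (all of step 2 and x of cover_handle in the frame of gear_case between -0.004 and 0.004 m and y of cover_handle in the frame of gear_case between -0.004 and 0.004 m and z of cover_handle in the frame of gear_case between 0.0355 and 0.0405 m and angle between the z axis of cover_handle and the z axis of gear_case, either way round below 0.03 rad and contact force between the fingers and cover below 0.1 N and linear speed of cover below 0.02 m/s); the robot touches nothing.
It fails at once if the chuck, a grinding wheel or the chuck key is shifted by more than 15 mm (distance of any of chuck_mid, cup_mid, wheel_mid, key_mid from where it was at the start of the episode above 0.015 m).
It fails at once if the cover or the spanner is dropped (falls free of the fingers at over 0.9 m/s, about 4 cm of fall) ((contact force between the fingers and cover below 0.1 N and linear speed of cover above 0.9 m/s) or (contact force between the fingers and spanner below 0.1 N and linear speed of spanner above 0.9 m/s)).
It also fails if it takes over 72 s, if anything falls off the work surface, if the arm or the gripper's body presses on something with over 40 N, if the wrist force passes 120 N, or if a joint passes its speed limit or range.

## Working session

There is one attempt and no reset: what is moved stays moved. The work goes in short steps, Python scripts to look and compute and a tool call to move; the robot and the scene stay as the last step left them, time stands still between calls to the robot, and variables do not carry over. Pictures are saved under pics/ and viewed, about 8 in all and at most 12, crops included, and the job is handed in when it is done.

Besides the shell and the picture viewer there is one more tool, called after "Call:" as name([rows], argument=value, ...), one row to a line, values as JSON. servo_tool: Moves the arm, as the interface text tells. Its arguments: {"type":"object","properties":{"targets":{"type":"array"},"squeeze":{"type":"number"}},"required":["targets"]}

```bash
mkdir -p pics
python3 - <<'E'
from plant import r
import cv2,numpy as np
print(r.grasp_offset,r.get_state())
a=r.capture("scene");b=r.capture("top")
cv2.imwrite("pics/s.png",a);cv2.imwrite("pics/t.png",b)
for c in("scene","top"):
    k=r.get_calibration(c);print(c,k["K"].round(1).tolist(),k["extrinsics"].round(4).tolist())
    for n in("gearbox","gear_case","cover","cover_handle","tray","key_mid","chuck_mid","cup_mid","wheel_mid"):
        print(n,[(round(d["p"],2),[int(x) for x in d["extent"]]) for d in r.cut_out(n,c)][:4])
E
```

```text
-0.0188 {'time_s': 0.0, 'joints': array([-5.13313486e+01,  2.05924602e+01,  6.33071286e-01, -1.89773625e-02,
       -7.01339803e+01, -1.65065810e+01]), 'qd': array([ 0.00074747,  0.06723431, -0.07950995, -0.05486776,  0.02099947,
       -0.0194199 ]), 'joint_torque': array([ 6.00043259e-04, -5.82719064e+01,  2.93059140e+01,  6.99768886e+00,
        6.81325051e-03, -1.37835950e-04]), 'tcp_pos': array([ 0.2544142 , -0.62469925,  0.22560936]), 'eef_rot': array([ 1.79905410e+02, -9.42648624e-03, -1.57844385e+02]), 'contact_force': array([-0.01887023, -0.35351942, -0.00544664]), 'moment': array([-0.01118831,  0.01196733, -0.01134296]), 'gripper_width': 0.08755417503611876}
scene [[476.0, 0.0, 317.4], [0.0, 476.0, 244.2], [0.0, 0.0, 1.0]] [[0.0189, 0.7161, -0.6978, 1.184], [0.9997, -0.0242, 0.0023, 0.0244], [-0.0152, -0.6976, -0.7163, 0.872], [0.0, 0.0, 0.0, 1.0]]
gearbox [(0.58, [249, 285, 381, 373])]
gear_case [(0.88, [250, 266, 370, 324])]
cover [(0.95, [392, 189, 454, 222]), (0.87, [438, 318, 506, 390]), (0.61, [254, 259, 371, 299])]
cover_handle [(0.94, [254, 256, 368, 300]), (0.72, [
[... 335 characters left out ...]
.0, 433.9, 231.6], [0.0, 0.0, 1.0]] [[-0.0301, -0.9973, 0.0664, 0.3965], [-0.9992, 0.0317, 0.0228, 0.0001], [-0.0248, -0.0657, -0.9975, 1.0948], [0.0, 0.0, 0.0, 1.0]]
gearbox [(0.62, [265, 135, 371, 226])]
gear_case [(0.83, [277, 137, 371, 214])]
cover [(0.87, [171, 125, 216, 184]), (0.83, [265, 147, 367, 217]), (0.82, [168, 307, 230, 364])]
cover_handle [(0.88, [263, 143, 367, 219]), (0.8, [169, 303, 234, 368]), (0.7, [168, 121, 213, 183]), (0.51, [276, 136, 366, 213])]
tray [(0.9, [437, 149, 517, 261])]
key_mid [(0.65, [448, 174, 470, 214])]
chuck_mid [(0.92, [148, 199, 199, 248]), (0.25, [274, 138, 370, 216])]
cup_mid [(0.94, [239, 256, 273, 287])]
wheel_mid [(0.73, [374, 252, 417, 295])]
```

View pics/s.png

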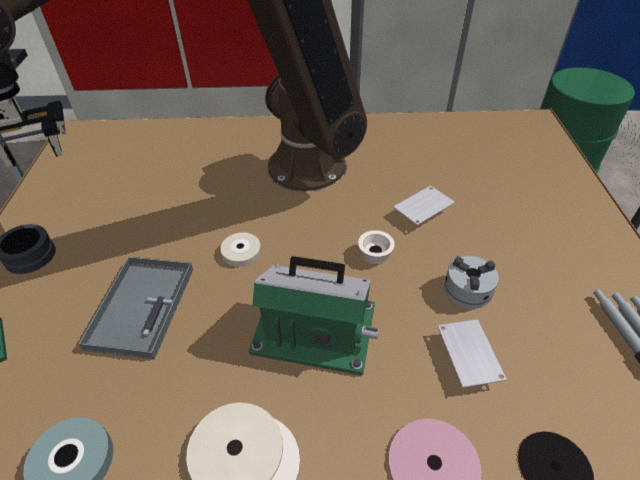

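View pics/t.png

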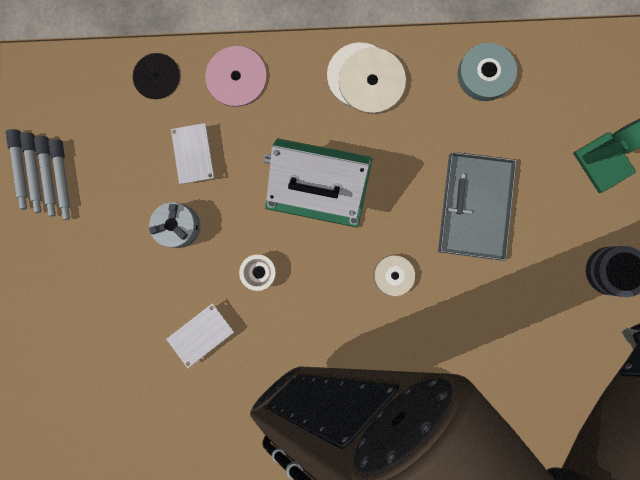

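Run:
```python
import cv2
t=cv2.imread("pics/t.png")[128:232,256:380];s=cv2.imread("pics/s.png")[248:378,240:390]
cv2.imwrite("pics/t2.png",cv2.resize(t,None,fx=5.5,fy=5.5,interpolation=cv2.INTER_CUBIC))
cv2.imwrite("pics/s2.png",cv2.resize(s,None,fx=4.5,fy=4.5,interpolation=cv2.INTER_CUBIC))
```

```text
(no output)
```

View pics/t2.png

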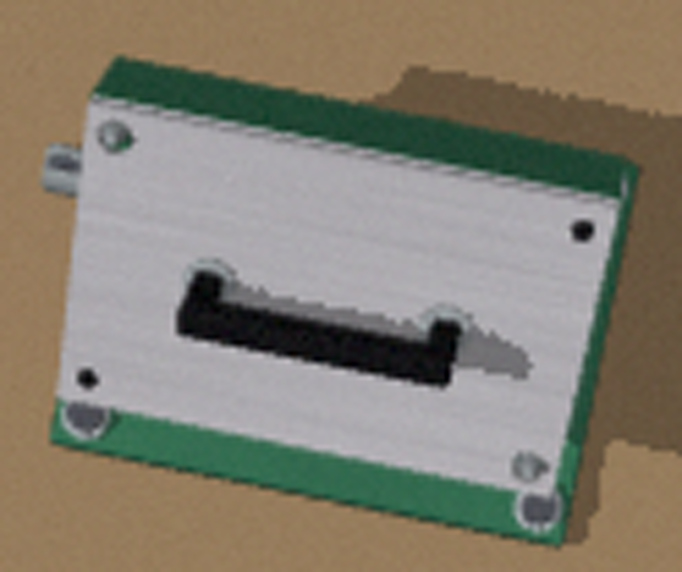

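View pics/s2.png

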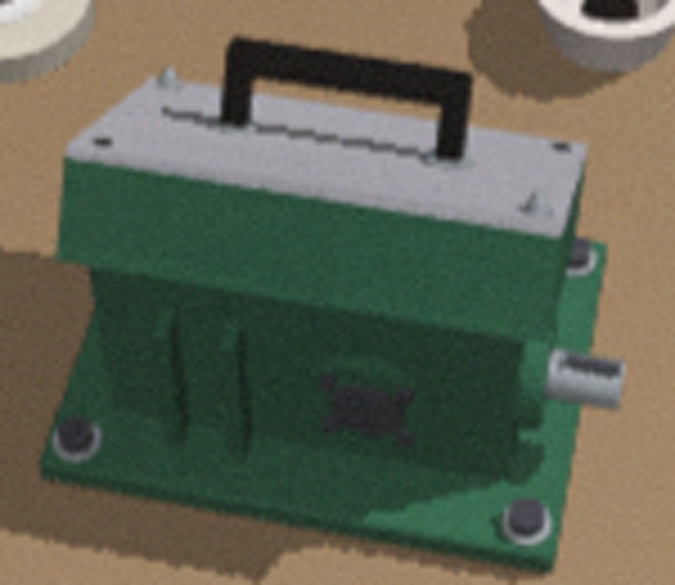

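```bash
cat > h.py <<'E'
import numpy as np,cv2
from scipy.optimize import least_squares
from scipy.spatial.transform import Rotation as R
def proj(P,c):
    T=np.linalg.inv(c["extrinsics"]);p=(T[:3,:3]@np.asarray(P,float).T).T+T[:3,3];p=p@c["K"].T
    return p[:,:2]/p[:,2:]
def ray(px,c,z):
    T=c["extrinsics"];d=T[:3,:3]@np.linalg.inv(c["K"])@[px[0],px[1],1];o=T[:3,3]
    return o+d*(z-o[2])/d[2]
def case(p): # x,y,yaw of case origin -> R,t
    M=(R.from_euler('z',p[2])*R.from_euler('y',-35,degrees=True)).as_matrix()
    return M,np.array([p[0],p[1],.135])
E
python3 - <<'E'
from h import *
from plant import r
ct,cs=r.get_calibration("top"),r.get_calibration("scene")
C=np.array([[66,106,5],[66,-106,5],[-66,-106,5],[-66,106,5]])/1e3
t=(np.array([[95,97],[617,198],[562,497],[58,402]])+.5)/5.5-.5+[256,128]
s=(np.array([[562,235],[66,156],[150,80],[587,145]])+.5)/4.5-.5+[240,248]
def res(p,w=(1,1)):
    M,o=case(p);P=C@M.T+o
    return np.r_[w[0]*(proj(P,ct)-t).ravel(),w[1]*(proj(P,cs)-s).ravel()]
for w in((1,1),(1,0),(0,1)):
    f=least_squares(lambda p:res(p,w),[.55,0,0]);print(f.x,np.degrees(f.x[2]),f.fun.round(1))
    M,o=case(f.x);print("handle",(M@[0,0,.038]+o).round(4))
# others
tray=r.cut_out
for cam,c in(("top",ct),("scene",cs)):
    im=r.capture(cam)
    for n in("tray","key_mid","chuck_mid","cup_mid","wheel_mid","cover"):
        for d in r.cut_out(n,cam)[:3]:
            m=d["mask"].astype(np.uint8);q=cv2.boxPoints(cv2.minAreaRect(np.argwhere(m)[:,::-1].astype(np.float32)))
            mu=np.argwhere(m).mean(0)[::-1];z={"tray":.013,"key_mid":.01,"chuck_mid":.06,"cup_mid":.03,"wheel_mid":.015,"cover":.003}[n]
            print(cam,n,round(d["p"],2),ray(mu,c,z)[:2].round(3),[ray(x,c,z)[:2].round(3).tolist() for x in q])
E
```

```text
[ 0.57349647  0.01851074 -0.22583893] -12.939617504795214 [-1.4 -0.1  0.7 -0.1 -1.3 -1.4  0.1 -1.7 -0.  -2.  -0.6 -1.6 -0.6  0.1
 -0.5  0.1]
handle [0.5523 0.0234 0.1661]
[ 0.57168727  0.01751462 -0.22287308] -12.769686825922712 [-1.   0.9  1.1  0.6 -0.8 -0.8  0.6 -0.8 -0.  -0.  -0.  -0.  -0.  -0.
 -0.  -0. ]
handle [0.5504 0.0223 0.1661]
[ 0.5758346   0.01929543 -0.22822224] -13.076171215534428 [-0.  -0.   0.  -0.  -0.  -0.  -0.  -0.   0.4 -0.9 -0.3 -0.8 -0.2  0.8
  0.   1.1]
handle [0.5546 0.0242 0.1661]
top tray 0.68 [ 0.519 -0.38 ] [[0.405, -0.272], [0.662, -0.314], [0.636, -0.486], [0.381, -0.442]]
top key_mid 0.57 [ 0.543 -0.339] [[0.603, -0.309], [0.601, -0.369], [0.503, -0.364], [0.505, -0.304]]
top chuck_mid 0.95 [0.493 0.364] [[0.462, 0.441], [0.566, 0.405], [0.522, 0.286], [0.419, 0.322]]
top chuck_mid 0.19 [ 0.531 -0.322] [[0.58, -0.282], [0.588, -0.333], [0.498, -0.345], [0.49, -0.296]]
top cup_mid 0.82 [0.372 0.172] [[0.374, 0.233], [0.434, 0.17], [0.371, 0.11], [0.312, 0.172]]
top wheel_mid 0.83 [ 0.355 -0.166] [[0.357, -0.097], [0.423, -0.167], [0.352, -0.233], [0.286
[... 683 characters left out ...]
 0.38]]
scene chuck_mid 0.43 [0.567 0.007] [[0.568, -0.119], [0.441, -0.109], [0.516, 0.144], [0.632, 0.114]]
scene cup_mid 0.6 [0.377 0.169] [[0.321, 0.133], [0.324, 0.219], [0.435, 0.205], [0.433, 0.124]]
scene wheel_mid 0.65 [ 0.361 -0.166] [[0.3, -0.224], [0.304, -0.12], [0.418, -0.113], [0.415, -0.209]]
scene wheel_mid 0.36 [ 0.548 -0.338] [[0.578, -0.384], [0.483, -0.352], [0.519, -0.306], [0.609, -0.34]]
scene cover 0.93 [0.451 0.02 ] [[0.459, -0.122], [0.355, -0.116], [0.423, 0.155], [0.52, 0.134]]
scene cover 0.65 [0.197 0.322] [[0.196, 0.239], [0.091, 0.393], [0.199, 0.406], [0.293, 0.26]]
scene cover 0.6 [0.664 0.339] [[0.595, 0.282], [0.553, 0.38], [0.725, 0.394], [0.758, 0.307]]
```

Call:
servo_tool([
  {"dx": 3,"dy": 2,"dz": 3},
  {"dx": 5,"dy": 6,"dz": 4.4,"spin": 0.1},
  {"dx": 7,"dy": 9,"dz": 4.4,"spin": 0.2},
  {"dx": 9,"dy": 12.5,"dz": 4.4,"spin": 0.3},
  {"dx": 10.5,"dy": 16,"dz": 4.4,"spin": 0.4},
  {"dx": 12,"dy": 19.5,"dz": 4.4,"spin": 0.5},
  {"dx": 14,"dy": 23,"dz": 4.4,"spin": 0.6},
  {"dx": 16,"dy": 26.5,"dz": 4.4,"spin": 0.7},
  {"dx": 17.5,"dy": 30,"dz": 4.4,"spin": 0.8},
  {"dx": 19,"dy": 33.5,"dz": 4.4,"spin": 0.9,"grip": 39},
])

```text
validation failed for argument at $.ta...
```

Call:
servo_tool([
  {"dx": 1.3,"dy": 3.5,"grip": 39},
  {"dx": 2.6,"dy": 7,"grip": 39},
  {"dx": 3.9,"dy": 10.5,"grip": 39},
  {"dx": 5.2,"dy": 14,"grip": 39},
  {"dx": 6.5,"dy": 17.5,"grip": 39},
  {"dx": 7.8,"dy": 21,"grip": 39},
  {"dx": 9,"dy": 24.5,"grip": 39},
  {"dx": 10,"dy": 28,"grip": 39},
  {"dx": 10.8,"dy": 31,"grip": 39},
  {"dx": 10.8,"dy": 31.3,"spin": 0.056,"grip": 39},
])

```text
validation failed for argument at $.ta...
```

Call:
servo_tool([
  {"dx": 3,"dy": 2,"dz": 3,"spin": 0.0,"grip": 39},
  {"dx": 5,"dy": 6,"dz": 4.4,"spin": 0.1,"grip": 39},
  {"dx": 7,"dy": 9,"dz": 4.4,"spin": 0.2,"grip": 39},
  {"dx": 9,"dy": 12.5,"dz": 4.4,"spin": 0.3,"grip": 39},
  {"dx": 10.5,"dy": 16,"dz": 4.4,"spin": 0.4,"grip": 39},
  {"dx": 12,"dy": 19.5,"dz": 4.4,"spin": 0.5,"grip": 39},
  {"dx": 14,"dy": 23,"dz": 4.4,"spin": 0.6,"grip": 39},
  {"dx": 16,"dy": 26.5,"dz": 4.4,"spin": 0.7,"grip": 39},
  {"dx": 17.5,"dy": 30,"dz": 4.4,"spin": 0.8,"grip": 39},
  {"dx": 19,"dy": 33.5,"dz": 4.4,"spin": 0.9,"grip": 39},
], squeeze=10)

```text
time_s: 2.53
tcp_pos: [0.4452, -0.2883, 0.2708]
eef_rot: [-180.0, 0.0, -106.0]
contact_force: [1.3, -0.2, -0.5]
gripper_width: 0.0348
```

Call:
servo_tool([
  {"dx": 1.3,"dy": 3.5,"dz": 0,"spin": 0,"grip": 39},
  {"dx": 2.6,"dy": 7,"dz": 0,"spin": 0,"grip": 39},
  {"dx": 3.9,"dy": 10.5,"dz": 0,"spin": 0.01,"grip": 39},
  {"dx": 5.2,"dy": 14,"dz": 0,"spin": 0.02,"grip": 39},
  {"dx": 6.5,"dy": 17.5,"dz": 0,"spin": 0.03,"grip": 39},
  {"dx": 7.8,"dy": 21,"dz": 0,"spin": 0.04,"grip": 39},
  {"dx": 9,"dy": 24.5,"dz": 0,"spin": 0.05,"grip": 39},
  {"dx": 10,"dy": 28,"dz": 0,"spin": 0.052,"grip": 39},
  {"dx": 10.7,"dy": 31.2,"dz": 0,"spin": 0.052,"grip": 39},
  {"dx": 10.7,"dy": 31.2,"dz": 0,"spin": 0.052,"grip": 39},
])

```text
time_s: 3.37
tcp_pos: [0.5528, 0.0264, 0.2703]
eef_rot: [-180.0, 0.0, -103.1]
contact_force: [0.8, -0.6, -0.6]
gripper_width: 0.0342
```

Run:
```python
from h import *
from plant import r
c=r.get_calibration("wrist");s=r.get_state()
im=r.capture("wrist");print(s["tcp_pos"],s["eef_rot"],c["K"].tolist(),c["extrinsics"].round(3).tolist())
np.save("w1K.npy",c["K"]);np.save("w1E.npy",c["extrinsics"])
M,o=case([.5735,.0185,-.2258])
for P in ([0,55,46],[0,-55,46],[66,106,5],[66,-106,5],[-66,-106,5],[-66,106,5]):
    p=proj([M@np.array(P)/1e3+o],c)[0];print(P,p.round(1));cv2.circle(im,tuple(int(v) for v in p),3,(0,0,255),1)
cv2.imwrite("pics/w1.png",im)
```

```text
[0.55284011 0.02636275 0.27026027] [-1.79983706e+02  3.68694243e-02 -1.03098153e+02] [[374.06977965544087, 0.0, 313.3315507297995], [0.0, 374.06977965544087, 236.5274202659722], [0.0, 0.0, 1.0]] [[-0.974, 0.218, 0.064, 0.535], [0.227, 0.934, 0.276, -0.048], [0.0, 0.284, -0.959, 0.429], [0.0, 0.0, 0.0, 1.0]]
[0, 55, 46] [318.1 303.1]
[0, -55, 46] [318.2 154.2]
[66, 106, 5] [219. 365.]
[66, -106, 5] [193.6  71.3]
[-66, -106, 5] [354.6  83.8]
[-66, 106, 5] [348.5 317.2]
```

View pics/w1.png

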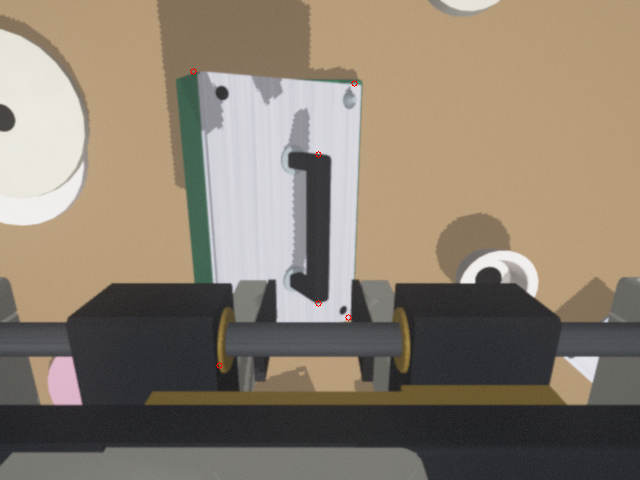

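Call:
servo_tool([
  {"dx": -0.15,"dy": -0.2,"dz": -2,"spin": 0,"grip": 39},
  {"dx": -0.15,"dy": -0.2,"dz": -4.5,"spin": 0,"grip": 39},
  {"dx": -0.15,"dy": -0.2,"dz": -7,"spin": 0,"grip": 39},
  {"dx": -0.15,"dy": -0.2,"dz": -9,"spin": 0,"grip": 39},
  {"dx": -0.15,"dy": -0.2,"dz": -10.5,"spin": 0,"grip": 39},
  {"dx": -0.15,"dy": -0.2,"dz": -11.2,"spin": 0,"grip": 39},
  {"dx": -0.15,"dy": -0.2,"dz": -11.2,"spin": 0,"grip": 39},
  {"dx": -0.15,"dy": -0.2,"dz": -11.2,"spin": 0,"grip": 5},
  {"dx": -0.15,"dy": -0.2,"dz": -11.2,"spin": 0,"grip": 5},
  {"dx": -0.15,"dy": -0.2,"dz": -11.2,"spin": 0,"grip": 5},
], squeeze=15)

```text
time_s: 4.25
tcp_pos: [0.5492, 0.02, 0.1595]
eef_rot: [179.9, 0.0, -103.3]
contact_force: [-15.2, 7.2, 11.0]
gripper_width: 0.0197
```

Call:
servo_tool([
  {"dx": -0.1,"dy": 0,"dz": 0.2,"spin": 0,"grip": 5},
  {"dx": -0.35,"dy": 0.1,"dz": 0.5,"spin": 0,"grip": 5},
  {"dx": -0.7,"dy": 0.15,"dz": 1.0,"spin": 0,"grip": 5},
  {"dx": -1.05,"dy": 0.25,"dz": 1.5,"spin": 0,"grip": 5},
  {"dx": -1.4,"dy": 0.3,"dz": 2.0,"spin": 0,"grip": 5},
  {"dx": -1.8,"dy": 0.4,"dz": 2.6,"spin": 0,"grip": 5},
  {"dx": -2.2,"dy": 0.5,"dz": 3.3,"spin": 0,"grip": 5},
  {"dx": -2.6,"dy": 0.6,"dz": 4.2,"spin": 0,"grip": 5},
  {"dx": -3,"dy": 0.6,"dz": 5.5,"spin": 0,"grip": 5},
  {"dx": -3,"dy": 0.6,"dz": 6,"spin": 0,"grip": 5},
])

```text
time_s: 5.08
tcp_pos: [0.5201, 0.0261, 0.221]
eef_rot: [-179.9, 0.1, -103.3]
contact_force: [0.4, 1.3, -2.5]
gripper_width: 0.018
```

Run:
```python
from plant import r
import cv2,numpy as np
a=r.capture("scene");b=r.capture("top")
s=cv2.resize(a[180:380,200:400],(400,400));t=cv2.resize(b[110:250,240:380],(400,400))
cv2.imwrite("pics/l1.png",np.hstack([s,t]));print(r.get_state()["gripper_width"])
```

```text
0.01816296547588168
```

View pics/l1.png

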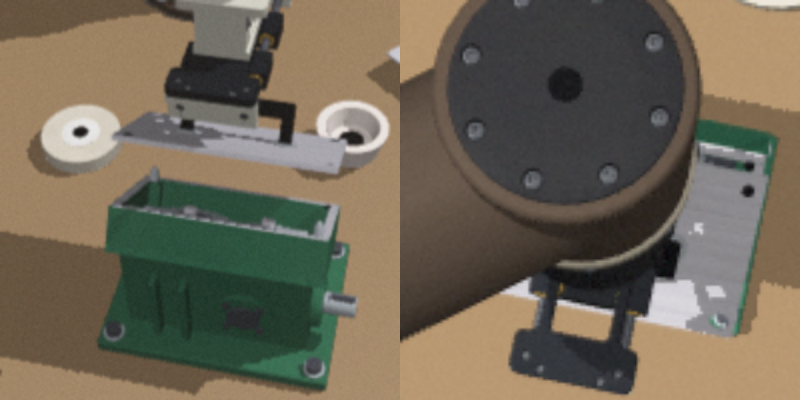

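Call:
servo_tool([
  {"dx": -0.8,"dy": -0.1,"dz": 0,"spin": 0.01,"grip": 5},
  {"dx": -2.2,"dy": -0.4,"dz": 0,"spin": 0.03,"grip": 5},
  {"dx": -4,"dy": -0.8,"dz": -0.5,"spin": 0.06,"grip": 5},
  {"dx": -6,"dy": -1.2,"dz": -1.5,"spin": 0.09,"grip": 5},
  {"dx": -8,"dy": -1.6,"dz": -3.5,"spin": 0.12,"grip": 5},
  {"dx": -9.8,"dy": -2,"dz": -6,"spin": 0.15,"grip": 5},
  {"dx": -11,"dy": -2.2,"dz": -8.5,"spin": 0.17,"grip": 5},
  {"dx": -11.5,"dy": -2.3,"dz": -11,"spin": 0.175,"grip": 5},
  {"dx": -11.5,"dy": -2.3,"dz": -13,"spin": 0.175,"grip": 5},
  {"dx": -11.5,"dy": -2.3,"dz": -14.2,"spin": 0.175,"grip": 5},
])

```text
time_s: 6.02
tcp_pos: [0.4027, 0.0019, 0.0743]
eef_rot: [179.8, -0.1, -93.3]
contact_force: [0.3, 0.4, -3.8]
gripper_width: 0.0178
```

Call:
servo_tool([
  {"dx": 0,"dy": 0,"dz": -0.8,"spin": 0,"grip": 5},
  {"dx": 0,"dy": 0,"dz": -1.6,"spin": 0,"grip": 5},
  {"dx": 0,"dy": 0,"dz": -2.2,"spin": 0,"grip": 5},
  {"dx": 0,"dy": 0,"dz": -2.8,"spin": 0,"grip": 5},
  {"dx": 0,"dy": 0,"dz": -3.3,"spin": 0,"grip": 5},
  {"dx": 0,"dy": 0,"dz": -3.8,"spin": 0,"grip": 5},
  {"dx": 0,"dy": 0,"dz": -4.2,"spin": 0,"grip": 5},
  {"dx": 0,"dy": 0,"dz": -4.4,"spin": 0,"grip": 5},
  {"dx": 0,"dy": 0,"dz": -4.6,"spin": 0,"grip": 5},
  {"dx": 0,"dy": 0,"dz": -4.6,"spin": 0,"grip": 5},
], squeeze=10)

```text
time_s: 6.85
tcp_pos: [0.4055, 0.0029, 0.031]
eef_rot: [-180.0, 0.0, -93.2]
contact_force: [-2.0, -0.3, 3.3]
gripper_width: 0.0128
```

Call:
servo_tool([
  {"dx": 0,"dy": 0,"dz": 0,"spin": 0,"grip": 40},
  {"dx": 0,"dy": 0,"dz": 0,"spin": 0,"grip": 40},
  {"dx": 0,"dy": 0,"dz": 0.1,"spin": 0,"grip": 40},
  {"dx": 0,"dy": 0,"dz": 1.5,"spin": 0,"grip": 40},
  {"dx": 0,"dy": 0,"dz": 4,"spin": 0,"grip": 40},
  {"dx": 0,"dy": 0,"dz": 8,"spin": 0,"grip": 40},
  {"dx": 0,"dy": 0,"dz": 12,"spin": 0,"grip": 60},
  {"dx": 0,"dy": 0,"dz": 16,"spin": 0,"grip": 60},
  {"dx": 0,"dy": 0,"dz": 20,"spin": 0,"grip": 60},
  {"dx": 0,"dy": 0,"dz": 24,"spin": 0,"grip": 60},
])

```text
time_s: 7.68
tcp_pos: [0.4047, 0.0027, 0.2731]
eef_rot: [-179.9, 0.0, -93.3]
contact_force: [2.2, 0.3, -0.6]
gripper_width: 0.0515
```

Call:
servo_tool([
  {"dx": 2,"dy": 0,"dz": 0,"spin": -0.05,"grip": 60},
  {"dx": 5,"dy": 1,"dz": 0,"spin": -0.1,"grip": 60},
  {"dx": 8,"dy": 2,"dz": 0,"spin": -0.14,"grip": 60},
  {"dx": 11,"dy": 3,"dz": 0,"spin": -0.175,"grip": 60},
  {"dx": 14,"dy": 4,"dz": 0,"spin": -0.175,"grip": 60},
  {"dx": 16,"dy": 5,"dz": 0,"spin": -0.175,"grip": 60},
  {"dx": 17,"dy": 6,"dz": 0,"spin": -0.175,"grip": 60},
  {"dx": 17.5,"dy": 7,"dz": 0,"spin": -0.175,"grip": 60},
  {"dx": 18,"dy": 7,"dz": 0,"spin": -0.175,"grip": 60},
  {"dx": 18,"dy": 7,"dz": 0,"spin": -0.175,"grip": 60},
])

```text
time_s: 8.52
tcp_pos: [0.5851, 0.0734, 0.2705]
eef_rot: [180.0, -0.0, -103.2]
contact_force: [0.8, 0.2, 0.4]
gripper_width: 0.0525
```

```bash
cat > look.py <<'E'
import sys
from h import *
from plant import r
c=r.get_calibration("wrist");s=r.get_state()
im=r.capture("wrist");print(s["time_s"],s["tcp_pos"],s["eef_rot"])
cv2.imwrite(f"pics/{sys.argv[1]}_raw.png",im);np.savez(f"{sys.argv[1]}.npz",K=c["K"],extrinsics=c["extrinsics"])
M,o=case([.5717,.0178,-.2245])
th=np.linspace(0,6.28,40)
def draw(P,col):
    q=proj(np.array(P)/1e3@M.T+o,c).round().astype(int);cv2.polylines(im,[q.reshape(-1,1,2)],False,col,1)
draw([[66,106,0],[66,-106,0],[-66,-106,0],[-66,106,0],[66,106,0]],(0,0,255))
for y,R_ in((-40,7),(40,7)): draw(np.c_[7*np.cos(th),y+7*np.sin(th),0*th-8],(0,255,255))
draw([[21,-50,-13],[21,50,-13],[7,50,-13],[7,-50,-13],[21,-50,-13]],(255,0,255))
cv2.imwrite(f"pics/{sys.argv[1]}.png",im)
E
python3 look.py w2
```

```text
8.5167 [0.58506432 0.0733707  0.27045936] [ 1.79989745e+02 -1.10843244e-02 -1.03237871e+02]
```

View pics/w2.png

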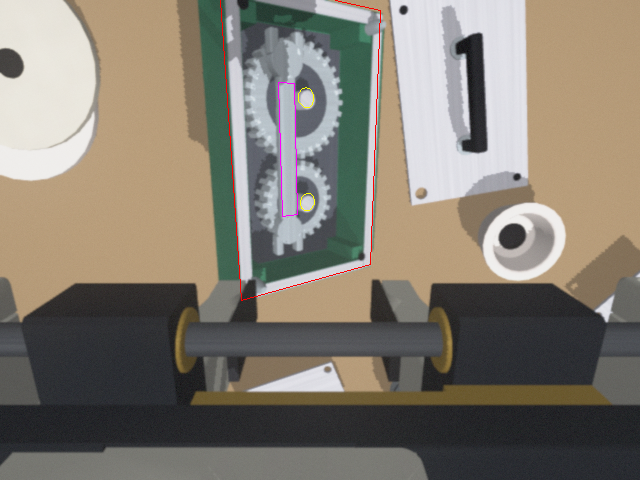

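Run:
```python
from h import *
c=dict(np.load("w2.npz"));im=cv2.imread("pics/w2_raw.png")
T=R.from_euler('xyz',[180,0,-103.24],degrees=True).as_matrix();o=np.array([.58506,.07337,.27046])
im=im[260:410,340:440];im=cv2.resize(im,None,fx=5,fy=4,interpolation=cv2.INTER_CUBIC)
for sg in(1,-1):
  for z,col in((0,(0,0,255)),(-.02,(0,255,255)),(-.04,(255,255,0))):
    for x in(-.0095,.0095):
      for k,y in enumerate((0,5,10,15,21)):
        p=proj([T@[x,sg*(.0262+y/1e3),z]+o],c)[0]
        q=((p-[340,260])*[5,4]).astype(int)
        if sg==-1 and k==0 or sg==1 and k==0: print(sg,x,z,p.round())
        cv2.circle(im,tuple(int(v) for v in q),4,col,-1 if x>0 else 1)
cv2.imwrite("pics/f.png",im)
```

```text
1 -0.0095 0 [367. 315.]
1 0.0095 0 [368. 278.]
1 -0.0095 -0.02 [373. 338.]
1 0.0095 -0.02 [375. 297.]
1 -0.0095 -0.04 [382. 368.]
1 0.0095 -0.04 [384. 322.]
-1 -0.0095 0 [256. 315.]
-1 0.0095 0 [254. 278.]
-1 -0.0095 -0.02 [249. 338.]
-1 0.0095 -0.02 [246. 297.]
-1 -0.0095 -0.04 [240. 368.]
-1 0.0095 -0.04 [237. 322.]
```

View pics/f.png

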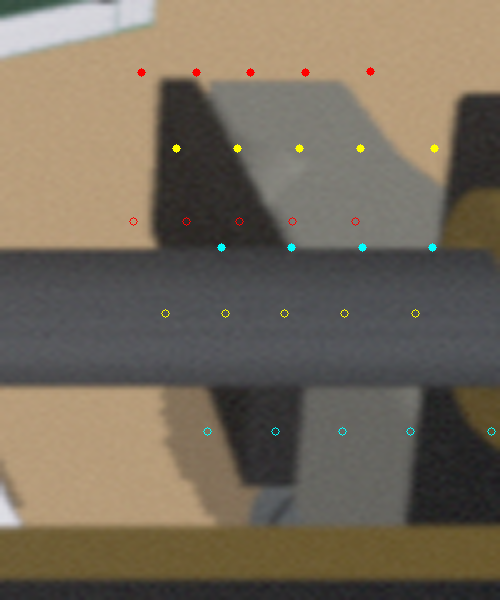

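Call:
servo_tool([
  {"dx": 1,"dy": 1,"dz": 0,"spin": 0,"grip": 0},
  {"dx": 2.8,"dy": 2.15,"dz": 0,"spin": 0,"grip": 0},
  {"dx": 2.8,"dy": 2.15,"dz": -2,"spin": 0,"grip": 0},
  {"dx": 2.8,"dy": 2.15,"dz": -4,"spin": 0,"grip": 0},
  {"dx": 2.8,"dy": 2.15,"dz": -6,"spin": 0,"grip": 0},
  {"dx": 2.8,"dy": 2.15,"dz": -8,"spin": 0,"grip": 0},
  {"dx": 2.8,"dy": 2.15,"dz": -10,"spin": 0,"grip": 0},
  {"dx": 2.8,"dy": 2.15,"dz": -11.5,"spin": 0,"grip": 0},
  {"dx": 2.8,"dy": 2.15,"dz": -12.2,"spin": 0,"grip": 0},
  {"dx": 2.8,"dy": 2.15,"dz": -12.2,"spin": 0,"grip": 0},
])

```text
time_s: 9.4
tcp_pos: [0.616, 0.0896, 0.1569]
eef_rot: [-179.4, -0.2, -103.2]
contact_force: [-6.3, -21.2, 37.6]
gripper_width: 0.0004
```

```bash
cat > st.py <<'E'
from h import *
from plant import r
s=r.get_state();print(s["time_s"],s["tcp_pos"].round(4),s["contact_force"].round(1),s["moment"].round(2),s["gripper_width"])
M,o=case([.5717,.0178,-.2245]);print("tcp in case mm",(M.T@(s["tcp_pos"]-o)*1e3).round(1))
E
python3 st.py
```

```text
9.4 [0.616  0.0896 0.1569] [ -6.3 -21.2  37.6] [-7.85  1.78 -0.39] 0.0004425001824229485
tcp in case mm [34.8 79.9  2.4]
```

Call:
servo_tool([
  {"dx": 0,"dy": 0,"dz": 0.5,"spin": 0,"grip": 0},
  {"dx": 0,"dy": 0,"dz": 1.5,"spin": 0,"grip": 0},
  {"dx": 0,"dy": 0,"dz": 3,"spin": 0,"grip": 0},
  {"dx": 0,"dy": 0,"dz": 4,"spin": 0,"grip": 0},
  {"dx": -0.6,"dy": 0,"dz": 4,"spin": 0,"grip": 0},
  {"dx": -1.25,"dy": 0.1,"dz": 4,"spin": 0,"grip": 0},
  {"dx": -1.25,"dy": 0.1,"dz": 3,"spin": 0,"grip": 0},
  {"dx": -1.25,"dy": 0.1,"dz": 1.5,"spin": 0,"grip": 0},
  {"dx": -1.25,"dy": 0.1,"dz": 1,"spin": 0,"grip": 0},
  {"dx": -1.25,"dy": 0.1,"dz": 0.5,"spin": 0,"grip": 0},
])

```text
time_s: 10.23
tcp_pos: [0.5995, 0.0952, 0.1516]
eef_rot: [179.9, -0.1, -103.3]
contact_force: [0.3, -0.7, 0.1]
gripper_width: 0.0008
```

```bash
python3 st.py
```

```text
10.2333 [0.5995 0.0952 0.1516] [ 0.3 -0.7  0.1] [ 0.04  0.05 -0.01] 0.0008296472884869869
tcp in case mm [17.7 81.7  8. ]
```

Call:
servo_tool([
  {"dx": 0.1,"dy": 0.1,"dz": -0.4,"spin": 0,"grip": 0},
  {"dx": 0.1,"dy": 0.1,"dz": -0.8,"spin": 0,"grip": 0},
  {"dx": 0.1,"dy": 0.1,"dz": -1.1,"spin": 0,"grip": 0},
  {"dx": 0.1,"dy": 0.1,"dz": -1.2,"spin": 0,"grip": 0},
  {"dx": 0.1,"dy": 0.1,"dz": -1.25,"spin": 0,"grip": 0},
  {"dx": 0.1,"dy": 0.1,"dz": -1.3,"spin": 0,"grip": 0},
  {"dx": 0.1,"dy": 0.1,"dz": -1.35,"spin": 0,"grip": 0},
  {"dx": 0.1,"dy": 0.1,"dz": -1.4,"spin": 0,"grip": 0},
  {"dx": 0.1,"dy": 0.1,"dz": -1.4,"spin": 0,"grip": 0},
  {"dx": 0.1,"dy": 0.1,"dz": -1.4,"spin": 0,"grip": 0},
])

```text
time_s: 11.07
tcp_pos: [0.6017, 0.0964, 0.1397]
eef_rot: [-180.0, 0.0, -103.3]
contact_force: [-0.2, 0.2, -0.4]
gripper_width: 0.0004
```

```bash
python3 st.py
```

```text
11.0667 [0.6017 0.0964 0.1397] [-0.2  0.2 -0.4] [0.06 0.05 0.02] 0.0004271495608533312
tcp in case mm [12.3 83.3 -2.9]
```

Call:
servo_tool([
  {"dx": 0,"dy": 0,"dz": -0.05,"spin": 0,"grip": 0},
  {"dx": 0,"dy": 0,"dz": -0.1,"spin": 0,"grip": 0},
  {"dx": 0,"dy": 0,"dz": -0.15,"spin": 0,"grip": 0},
  {"dx": 0,"dy": 0,"dz": -0.2,"spin": 0,"grip": 0},
  {"dx": 0,"dy": 0,"dz": -0.25,"spin": 0,"grip": 0},
  {"dx": 0,"dy": 0,"dz": -0.3,"spin": 0,"grip": 0},
  {"dx": 0,"dy": 0,"dz": -0.35,"spin": 0,"grip": 0},
  {"dx": 0,"dy": 0,"dz": -0.4,"spin": 0,"grip": 0},
  {"dx": 0,"dy": 0,"dz": -0.4,"spin": 0,"grip": 0},
  {"dx": 0,"dy": 0,"dz": -0.4,"spin": 0,"grip": 0},
])

```text
time_s: 11.9
tcp_pos: [0.6016, 0.0964, 0.1355]
eef_rot: [180.0, -0.0, -103.3]
contact_force: [-0.8, -0.0, -0.2]
gripper_width: 0.0004
```

```bash
python3 st.py
```

```text
11.9 [0.6016 0.0964 0.1355] [-0.8 -0.  -0.2] [0.04 0.11 0.01] 0.000365301692123585
tcp in case mm [ 9.8 83.2 -6.3]
```

Run:
```python
from h import *
c=dict(np.load("w2.npz"));im=cv2.imread("pics/w2_raw.png")
M,o=case([.5717,.0178,-.2245]);x0,y0,k=225,180,7
im=cv2.resize(im[y0:y0+80,x0:x0+105],None,fx=k,fy=k,interpolation=cv2.INTER_CUBIC)
for x in(0,7,14,21,28):
  for y in(50,60,70,80,90):
    p=proj([M@(np.array([x,y,-13])/1e3)+o],c)[0];q=((p-[x0,y0]+.5)*k).astype(int)
    cv2.circle(im,tuple(int(v) for v in q),2,(0,0,255),-1)
cv2.imwrite("pics/hd.png",im)
```

```text
(no output)
```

View pics/hd.png

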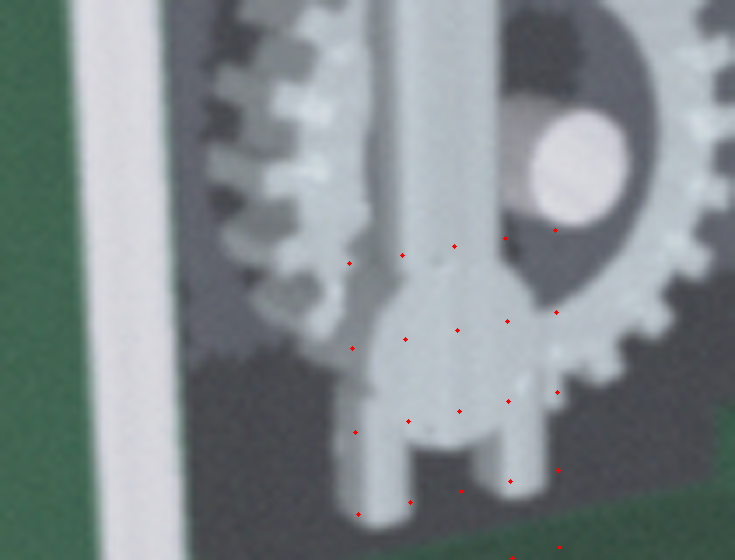

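Call:
servo_tool([
  {"dx": 0,"dy": 0,"dz": -0.03,"spin": 0,"grip": 0},
  {"dx": 0,"dy": 0,"dz": -0.06,"spin": 0,"grip": 0},
  {"dx": 0,"dy": 0,"dz": -0.09,"spin": 0,"grip": 0},
  {"dx": 0,"dy": 0,"dz": -0.12,"spin": 0,"grip": 0},
  {"dx": 0,"dy": 0,"dz": -0.15,"spin": 0,"grip": 0},
  {"dx": 0,"dy": 0,"dz": -0.18,"spin": 0,"grip": 0},
  {"dx": 0,"dy": 0,"dz": -0.21,"spin": 0,"grip": 0},
  {"dx": 0,"dy": 0,"dz": -0.24,"spin": 0,"grip": 0},
  {"dx": 0,"dy": 0,"dz": -0.27,"spin": 0,"grip": 0},
  {"dx": 0,"dy": 0,"dz": -0.3,"spin": 0,"grip": 0},
])

```text
time_s: 12.73
tcp_pos: [0.6021, 0.0965, 0.1342]
eef_rot: [-179.9, 0.0, -103.3]
contact_force: [-4.5, -0.8, 12.5]
gripper_width: 0.0002
```

```bash
python3 st.py
python3 - <<'E'
from plant import r
import cv2
r.capture("scene")
for d in r.cut_out("spanner_mid","scene")[:3]: print(d["p"],d["extent"])
E
```

```text
12.7333 [0.6021 0.0965 0.1342] [-4.5 -0.8 12.5] [ 0.07  1.51 -0.03] 0.0002160066179829179
tcp in case mm [ 9.5 83.5 -7.6]
0.68 [376.9, 234.0, 395.2, 262.6]
0.53 [271.4, 283.7, 293.0, 286.0]
```

Call:
servo_tool([
  {"dx": 0,"dy": 0,"dz": -0.05,"spin": 0,"grip": 0},
  {"dx": 0,"dy": 0,"dz": -0.1,"spin": 0,"grip": 0},
  {"dx": 0,"dy": 0,"dz": -0.15,"spin": 0,"grip": 0},
  {"dx": 0,"dy": 0,"dz": -0.2,"spin": 0,"grip": 0},
  {"dx": 0,"dy": 0,"dz": -0.25,"spin": 0,"grip": 0},
  {"dx": 0,"dy": 0,"dz": -0.25,"spin": 0,"grip": 0},
  {"dx": 0,"dy": 0,"dz": -0.25,"spin": 0,"grip": 0},
  {"dx": 0,"dy": 0,"dz": -0.25,"spin": 0,"grip": 0},
  {"dx": 0,"dy": 0,"dz": -0.25,"spin": 0,"grip": 0},
  {"dx": 0,"dy": 0,"dz": -0.25,"spin": 0,"grip": 0},
])

```text
time_s: 13.67
tcp_pos: [0.6035, 0.097, 0.133]
eef_rot: [-179.7, 0.1, -103.2]
contact_force: [-3.0, 1.0, 15.6]
gripper_width: 0.0003
```

```bash
python3 st.py
python3 - <<'E'
from plant import r
import cv2
a=r.capture("scene");cv2.imwrite("pics/p1.png",cv2.resize(a[250:310,230:390],None,fx=5,fy=5,interpolation=cv2.INTER_CUBIC))
E
```

```text
13.6667 [0.6035 0.097  0.133 ] [-3.   1.  15.6] [ 0.31  1.   -0.  ] 0.00033882774615634395
tcp in case mm [ 9.9 84.3 -9.3]
```

View pics/p1.png

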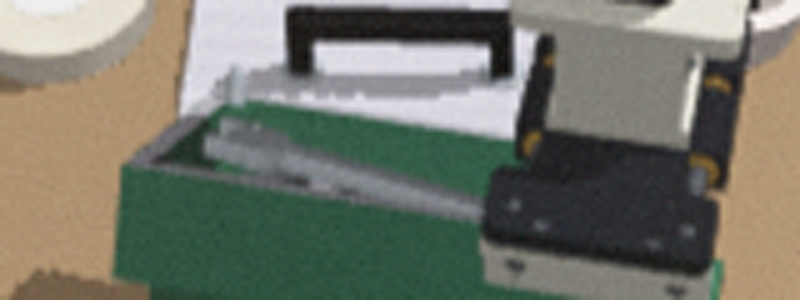

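Call:
servo_tool([
  {"dx": 0.08,"dy": -0.02,"dz": 0.05,"spin": -0.02,"grip": 0},
  {"dx": 0.16,"dy": -0.04,"dz": 0.1,"spin": -0.04,"grip": 0},
  {"dx": 0.24,"dy": -0.06,"dz": 0.15,"spin": -0.06,"grip": 0},
  {"dx": 0.32,"dy": -0.08,"dz": 0.2,"spin": -0.08,"grip": 0},
  {"dx": 0.4,"dy": -0.1,"dz": 0.25,"spin": -0.1,"grip": 0},
  {"dx": 0.4,"dy": -0.1,"dz": 0.25,"spin": -0.12,"grip": 0},
  {"dx": 0.4,"dy": -0.1,"dz": 0.25,"spin": -0.14,"grip": 0},
  {"dx": 0.4,"dy": -0.1,"dz": 0.25,"spin": -0.16,"grip": 0},
  {"dx": 0.4,"dy": -0.1,"dz": 0.25,"spin": -0.16,"grip": 0},
  {"dx": 0.4,"dy": -0.1,"dz": 0.25,"spin": -0.16,"grip": 0},
])

```text
time_s: 14.55
tcp_pos: [0.6055, 0.0972, 0.1339]
eef_rot: [-180.0, 0.2, -112.4]
contact_force: [-7.7, 7.9, 10.3]
gripper_width: 0.0005
```

```bash
python3 st.py
python3 - <<'E'
from plant import r
from h import *
a=r.capture("scene");cv2.imwrite("pics/p2.png",a[250:310,230:390]);np.save("p2.npy",a)
for d in r.cut_out("spanner_mid","scene")[:3]: print(d["p"],d["extent"])
# compare with before
b=cv2.resize(cv2.imread("pics/p1.png"),(160,60),interpolation=cv2.INTER_AREA)
df=np.abs(a[250:310,230:390].astype(int)-b).max(2)>40
print(np.argwhere(df[:, :95]).min(0) if df[:,:95].any() else None,df[:,:95].sum())
# ascii of brightness region rows 20..50, cols 20..100
g=cv2.cvtColor(a[250:310,230:390],cv2.COLOR_BGR2HSV)
for y in range(18,46): print(''.join('#' if g[y,x,1]<60 else '.' for x in range(20,100)))
E
```

```text
14.55 [0.6055 0.0972 0.1339] [-7.7  7.9 10.3] [2.96 2.71 0.08] 0.00046320133239421014
tcp in case mm [11.9 84.9 -9.7]
0.84 [270.6, 277.0, 319.7, 290.0]
[23 40] 100
................################################################################
...............#################################################################
...............###############..################################################
...............#########..............##########################################
...............########......................###################################
...............#######...####.......................############################
...............######...########.........................#######################
.............#######....###########.............................################
............########.#################.................................#########
...........#######..###################......................................###
..........#######...####################........................................
........#######.....########################.
[... 631 characters left out ...]
...#################################################
......................................##########################################
...........................................#####################################
..................................................#####################.#.######
........................................................########################
...#..........................................................##################
....................................................................############
...#.................................................................###########
...#................................................................############
```

```bash
cat > tri.py <<'E'
from h import *
from plant import r
M,o=case([.5717,.0178,-.2245])
c=r.get_calibration("wrist");cs=r.get_calibration("scene")
im=r.capture("wrist");cv2.imwrite("pics/wcur.png",im);np.savez("wcur.npz",K=c["K"],extrinsics=c["extrinsics"])
for d in r.cut_out("spanner_mid","wrist")[:3]:
    m=d["mask"];p=np.argwhere(m)[:,::-1].astype(np.float32)
    b=cv2.minAreaRect(p);print("wrist",round(d["p"],2),[int(v) for v in d["extent"]],b)
    # axis line: fit, ends; hypothesised unproject to spanner plane z=-13 of case
    vx,vy,x0,y0=cv2.fitLine(p,cv2.DIST_L2,0,.01,.01).ravel();t=(p-[x0,y0])@[vx,vy]
    for q in(t.min(),t.max()):
        e=np.array([x0+vx*q,y0+vy*q])
        for z in(-.0135,.0,.01):
            Tm=c["extrinsics"];dr=Tm[:3,:3]@np.linalg.inv(c["K"])@[e[0],e[1],1];og=Tm[:3,3]
            dd=M.T@dr;oo=M.T@(og-o);k=(z-oo[2])/dd[2];P=oo+k*dd
            print("  end",e.round(0),"case@z",z,(P*1e3).round(1),"scene px",proj([M@P+o],cs)[0].round(0))
E
python3 tri.py
```

```text
wrist 0.82 [243, 0, 322, 290] ((282.92041015625, 143.3052978515625), (290.8875732421875, 55.01121520996094), 86.18592071533203)
  end [266.  -2.] case@z -0.0135 [  4.8 -40.3 -13.5] scene px [293. 286.]
  end [266.  -2.] case@z 0.0 [ 13.1 -35.6   0. ] scene px [295. 281.]
  end [266.  -2.] case@z 0.01 [ 19.2 -32.1  10. ] scene px [297. 277.]
  end [294. 289.] case@z -0.0135 [ 18.   79.2 -13.5] scene px [351. 297.]
  end [294. 289.] case@z 0.0 [25.  72.6  0. ] scene px [348. 291.]
  end [294. 289.] case@z 0.01 [30.2 67.7 10. ] scene px [346. 286.]
```

Call:
servo_tool([
  {"dx": 0,"dy": 0,"dz": 0.2,"spin": 0.04,"grip": 0},
  {"dx": 0,"dy": 0,"dz": 0.5,"spin": 0.1,"grip": 0},
  {"dx": 0,"dy": 0,"dz": 0.9,"spin": 0.16,"grip": 0},
  {"dx": -0.26,"dy": -0.22,"dz": 1,"spin": 0.16,"grip": 0},
  {"dx": -0.52,"dy": -0.44,"dz": 1,"spin": 0.16,"grip": 0},
  {"dx": -0.52,"dy": -0.44,"dz": 0.6,"spin": 0.16,"grip": 0},
  {"dx": -0.52,"dy": -0.44,"dz": 0.3,"spin": 0.16,"grip": 0},
  {"dx": -0.52,"dy": -0.44,"dz": 0.1,"spin": 0.16,"grip": 0},
  {"dx": -0.52,"dy": -0.44,"dz": 0,"spin": 0.16,"grip": 0},
  {"dx": -0.52,"dy": -0.44,"dz": -0.05,"spin": 0.16,"grip": 0},
])

```text
time_s: 15.58
tcp_pos: [0.6005, 0.0907, 0.1335]
eef_rot: [-180.0, -0.0, -103.3]
contact_force: [-7.2, 0.3, 18.2]
gripper_width: 0.0004
```

Call:
servo_tool([
  {"dx": 0,"dy": 0,"dz": -0.05,"spin": 0,"grip": 0},
  {"dx": 0,"dy": 0,"dz": -0.1,"spin": 0,"grip": 0},
  {"dx": 0,"dy": 0,"dz": -0.15,"spin": 0,"grip": 0},
  {"dx": 0,"dy": 0,"dz": -0.2,"spin": 0,"grip": 0},
  {"dx": 0,"dy": 0,"dz": -0.25,"spin": 0,"grip": 0},
  {"dx": 0,"dy": 0,"dz": -0.3,"spin": 0,"grip": 0},
  {"dx": 0,"dy": 0,"dz": -0.35,"spin": 0,"grip": 0},
  {"dx": 0,"dy": 0,"dz": -0.4,"spin": 0,"grip": 0},
  {"dx": 0,"dy": 0,"dz": -0.4,"spin": 0,"grip": 0},
  {"dx": 0,"dy": 0,"dz": -0.4,"spin": 0,"grip": 0},
])

```text
time_s: 16.42
tcp_pos: [0.6009, 0.0907, 0.1329]
eef_rot: [-179.8, 0.0, -103.3]
contact_force: [-16.2, 0.4, 36.3]
gripper_width: 0.0002
```

```bash
python3 st.py; python3 tri.py
```

```text
16.4167 [0.6009 0.0907 0.1329] [-16.2   0.4  36.3] [-0.22  5.66 -0.17] 0.00021301507087561798
tcp in case mm [ 8.8 77.6 -8.8]
wrist 0.81 [259, 0, 346, 282] ((301.8554992675781, 140.81991577148438), (54.00571823120117, 289.140625), 6.248371601104736)
  end [285. 285.] case@z -0.0135 [ 19.7  70.4 -13.5] scene px [347. 297.]
  end [285. 285.] case@z 0.0 [27.5 63.6 -0. ] scene px [343. 290.]
  end [285. 285.] case@z 0.01 [33.3 58.5 10. ] scene px [341. 286.]
  end [325.  -3.] case@z -0.0135 [ -2.4 -47.6 -13.5] scene px [291. 285.]
  end [325.  -3.] case@z 0.0 [  7.6 -42.7  -0. ] scene px [292. 280.]
  end [325.  -3.] case@z 0.01 [ 15.  -39.1  10. ] scene px [294. 276.]
```

Call:
servo_tool([
  {"dx": 0,"dy": 0,"dz": 0.3,"spin": 0,"grip": 0},
  {"dx": 0,"dy": 0,"dz": 0.6,"spin": 0,"grip": 0},
  {"dx": 0,"dy": 0,"dz": 1,"spin": 0,"grip": 0},
  {"dx": 0,"dy": 0,"dz": 2,"spin": 0,"grip": 0},
  {"dx": 0,"dy": 0,"dz": 4,"spin": 0,"grip": 0},
  {"dx": 0,"dy": 0,"dz": 7,"spin": 0,"grip": 0},
  {"dx": 0,"dy": 0,"dz": 10,"spin": 0,"grip": 30},
  {"dx": -0.5,"dy": 0,"dz": 13,"spin": 0,"grip": 30},
  {"dx": -1,"dy": 0,"dz": 14,"spin": 0,"grip": 30},
  {"dx": -1,"dy": 0,"dz": 14,"spin": 0,"grip": 30},
])

```text
time_s: 17.35
tcp_pos: [0.5914, 0.0914, 0.2719]
eef_rot: [-179.7, 0.2, -103.3]
contact_force: [0.5, 0.3, 0.1]
gripper_width: 0.0213
```

```bash
python3 st.py; python3 look.py w3
python3 - <<'E'
import cv2
a=cv2.imread("pics/w3.png")[0:290,190:400];cv2.imwrite("pics/w3c.png",cv2.resize(a,None,fx=2,fy=2))
E
```

```text
17.35 [0.5914 0.0914 0.2719] [0.5 0.3 0.1] [0.01 0.06 0.02] 0.021299147486141486
tcp in case mm [ 80.9  76.1 110.5]
17.35 [0.59142566 0.09135608 0.27193599] [-179.72304105    0.18063065 -103.28827889]
```

View pics/w3c.png

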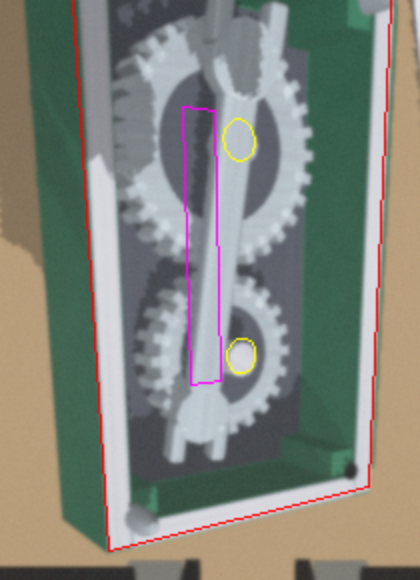

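```bash
cat > plan.py <<'E'
from h import *
M,o=case([.5717,.0178,-.2245]);c=dict(np.load("w3.npz"))
def un(px,z):
    T=c["extrinsics"];d=M.T@T[:3,:3]@np.linalg.inv(c["K"])@[px[0],px[1],1];oo=M.T@(T[:3,3]-o);return oo+d*(z-oo[2])/d[2]
A=un((203/2+190,385/2),-.0107);B=un((238/2+190,105/2),.0016)
print("ends",A*1e3,B*1e3)
n=np.array([0,0,.0045]);A,B=A-n,B-n
Wa,Wb=M@A+o,M@B+o;d=Wb-Wa;print("dir deg",np.degrees(np.arctan2(d[1],d[0])),"incl",np.degrees(np.arcsin(d[2]/np.linalg.norm(d))))
h=d[:2]/np.linalg.norm(d[:2]);j=np.array([-h[1],h[0]]);j=j*np.sign(j[0])
print("jaw axis deg",np.degrees(np.arctan2(j[1],j[0])))
for y in range(-30,31,5):
    t=(y/1e3-A[1])/(B[1]-A[1]);S=Wa+t*d
    worst=[]
    for side in(1,-1):
        for half in(8.8,15):
            g=np.array([(S[:2]+side*j*(half+k)/1e3+h*w/1e3) for k in np.linspace(0,18,19) for w in np.linspace(-9.5,9.5,20)])
            # lowest tip height not below gear face / shafts: bisect by scanning v
            vs=np.arange(-15,12,.5);ok=None
            for v in vs:
                P=(np.c_[g,np.full(len(g),S[2]+v/1e3)]-o)@M*1e3
                hit=False
                for yc,Rr in((-40,45),(40,34)):
                    rr=np.hypot(P[:,0],P[:,1]-yc);hit|=((rr<Rr)&(P[:,2]<-22)).any()|((rr<7.5)&(P[:,2]<-8)).any()
                if not hit: ok=v;break
            worst.append(ok)
    a=(M.T@(S+np.r_[j*0.0,0]-o))*1e3
    print(y,"S",S.round(4),"case",a.round(1),"min tip v [up close,up open15,down close,down open]",worst)
E
python3 plan.py
```

```text
ends [ 16.46569461  50.81857867 -10.7       ] [  6.64492687 -49.59105915   1.6       ]
dir deg -111.4150108911043 incl 2.5052581861979815
jaw axis deg -21.41501089110431
-30 S [ 0.5748 -0.0137  0.1356] case [  8.6 -30.   -5.3] min tip v [up close,up open15,down close,down open] [np.float64(-0.5), np.float64(3.5), np.float64(-15.0), np.float64(-15.0)]
-25 S [ 0.5767 -0.009   0.1353] case [  9.1 -25.   -5.9] min tip v [up close,up open15,down close,down open] [np.float64(0.0), np.float64(4.5), np.float64(-15.0), np.float64(-15.0)]
-20 S [ 0.5785 -0.0043  0.1351] case [  9.5 -20.   -6.5] min tip v [up close,up open15,down close,down open] [np.float64(1.0), np.float64(5.0), np.float64(-15.0), np.float64(-15.0)]
-15 S [5.804e-01 4.000e-04 1.349e-01] case [ 10.  -15.   -7.1] min tip v [up close,up open15,down close,down open] [np.float64(1.5), np.float64(5.0), np.float64(-15.0), np.float64(-15.0)]
-10 S [0.5822 0.0051 0.1347] case [ 10.5 -10.   -7.7] min tip v [up close,up open15,down close,down open] [np.float64(2.0), np.float64(5.0), np.float64(-15.0), np.float64(-15.0)]
-5 S [0.5841 0.0
[... 693 characters left out ...]
0.5914 0.0287 0.1336] case [ 13.   15.  -10.8] min tip v [up close,up open15,down close,down open] [np.float64(0.0), np.float64(0.0), np.float64(-15.0), np.float64(-15.0)]
20 S [0.5933 0.0334 0.1334] case [ 13.5  20.  -11.4] min tip v [up close,up open15,down close,down open] [np.float64(1.5), np.float64(1.5), np.float64(-15.0), np.float64(-15.0)]
25 S [0.5951 0.0381 0.1331] case [ 13.9  25.  -12. ] min tip v [up close,up open15,down close,down open] [np.float64(3.0), np.float64(3.0), np.float64(-1.5), np.float64(-4.0)]
30 S [0.597  0.0428 0.1329] case [ 14.4  30.  -12.6] min tip v [up close,up open15,down close,down open] [np.float64(3.5), np.float64(3.5), np.float64(0.0), np.float64(-3.5)]
```

Call:
servo_tool([
  {"dx": -0.1,"dy": -1.5,"dz": 0,"spin": -0.05,"grip": 27},
  {"dx": -0.2,"dy": -3.5,"dz": 0,"spin": -0.1,"grip": 27},
  {"dx": -0.32,"dy": -5.5,"dz": 0,"spin": -0.142,"grip": 27},
  {"dx": -0.32,"dy": -6.68,"dz": 0,"spin": -0.142,"grip": 27},
  {"dx": -0.32,"dy": -6.68,"dz": -1,"spin": -0.142,"grip": 27},
  {"dx": -0.32,"dy": -6.68,"dz": -3.5,"spin": -0.142,"grip": 27},
  {"dx": -0.32,"dy": -6.68,"dz": -6.5,"spin": -0.142,"grip": 27},
  {"dx": -0.32,"dy": -6.68,"dz": -9,"spin": -0.142,"grip": 27},
  {"dx": -0.32,"dy": -6.68,"dz": -10,"spin": -0.142,"grip": 27},
  {"dx": -0.32,"dy": -6.68,"dz": -10,"spin": -0.142,"grip": 27},
])

```text
time_s: 18.23
tcp_pos: [0.5853, 0.024, 0.1645]
eef_rot: [179.7, -0.2, -111.4]
contact_force: [0.4, 0.8, -1.0]
gripper_width: 0.0237
```

```bash
python3 st.py
```

```text
18.2333 [0.5853 0.024  0.1645] [ 0.4  0.8 -1. ] [0.04 0.13 0.06] 0.023727931586444425
tcp in case mm [26.7  9.1 17.3]
```

Call:
servo_tool([
  {"dx": 0.25,"dy": 0.05,"dz": 0,"spin": 0,"grip": 27},
  {"dx": 0.27,"dy": 0.05,"dz": -1,"spin": 0,"grip": 27},
  {"dx": 0.27,"dy": 0.05,"dz": -1.8,"spin": 0,"grip": 27},
  {"dx": 0.27,"dy": 0.05,"dz": -2.3,"spin": 0,"grip": 27},
  {"dx": 0.27,"dy": 0.05,"dz": -2.6,"spin": 0,"grip": 27},
  {"dx": 0.27,"dy": 0.05,"dz": -2.8,"spin": 0,"grip": 27},
  {"dx": 0.27,"dy": 0.05,"dz": -3.0,"spin": 0,"grip": 27},
  {"dx": 0.27,"dy": 0.05,"dz": -3.1,"spin": 0,"grip": 27},
  {"dx": 0.27,"dy": 0.05,"dz": -3.1,"spin": 0,"grip": 27},
  {"dx": 0.27,"dy": 0.05,"dz": -3.1,"spin": 0,"grip": 27},
])

```text
time_s: 19.07
tcp_pos: [0.5897, 0.0247, 0.1372]
eef_rot: [180.0, -0.0, -111.4]
contact_force: [-0.7, 0.3, -0.0]
gripper_width: 0.0236
```

```bash
python3 st.py
```

```text
19.0667 [0.5897 0.0247 0.1372] [-0.7  0.3 -0. ] [0.18 0.57 0.01] 0.023621979648663895
tcp in case mm [14.4 10.7 -7.4]
```

Call:
servo_tool([
  {"dx": -0.1,"dy": 0,"dz": -0.1,"spin": 0,"grip": 27},
  {"dx": -0.1,"dy": 0,"dz": -0.2,"spin": 0,"grip": 27},
  {"dx": -0.1,"dy": 0,"dz": -0.3,"spin": 0,"grip": 27},
  {"dx": -0.1,"dy": 0,"dz": -0.4,"spin": 0,"grip": 27},
  {"dx": -0.1,"dy": 0,"dz": -0.48,"spin": 0,"grip": 27},
  {"dx": -0.1,"dy": 0,"dz": -0.54,"spin": 0,"grip": 27},
  {"dx": -0.1,"dy": 0,"dz": -0.6,"spin": 0,"grip": 27},
  {"dx": -0.1,"dy": 0,"dz": -0.6,"spin": 0,"grip": 27},
  {"dx": -0.1,"dy": 0,"dz": -0.6,"spin": 0,"grip": 27},
  {"dx": -0.1,"dy": 0,"dz": -0.6,"spin": 0,"grip": 27},
])

```text
time_s: 19.9
tcp_pos: [0.5887, 0.0247, 0.131]
eef_rot: [180.0, -0.0, -111.4]
contact_force: [-2.4, 0.3, 1.7]
gripper_width: 0.0235
```

```bash
python3 st.py
```

```text
19.9 [0.5887 0.0247 0.131 ] [-2.4  0.3  1.7] [0.23 0.77 0.02] 0.02350894069809246
tcp in case mm [ 10.   10.5 -11.9]
```

Call:
servo_tool([
  {"dx": 0,"dy": 0,"dz": -0.05,"spin": 0,"grip": 27},
  {"dx": 0,"dy": 0,"dz": -0.1,"spin": 0,"grip": 27},
  {"dx": 0,"dy": 0,"dz": -0.1,"spin": 0,"grip": 22},
  {"dx": 0,"dy": 0,"dz": -0.1,"spin": 0,"grip": 18},
  {"dx": 0,"dy": 0,"dz": -0.1,"spin": 0,"grip": 14},
  {"dx": 0,"dy": 0,"dz": -0.1,"spin": 0,"grip": 5},
  {"dx": 0,"dy": 0,"dz": -0.1,"spin": 0,"grip": 5},
  {"dx": 0,"dy": 0,"dz": -0.1,"spin": 0,"grip": 5},
  {"dx": 0,"dy": 0,"dz": -0.1,"spin": 0,"grip": 5},
  {"dx": 0,"dy": 0,"dz": -0.1,"spin": 0,"grip": 5},
], squeeze=30)

```text
time_s: 20.73
tcp_pos: [0.589, 0.0247, 0.13]
eef_rot: [-180.0, 0.0, -111.4]
contact_force: [1.9, -0.4, -2.4]
gripper_width: 0.0145
```

```bash
python3 st.py
```

```text
20.7333 [0.589  0.0247 0.13  ] [ 1.9 -0.4 -2.4] [-0.03 -0.36  0.01] 0.014496924992205574
tcp in case mm [  9.7  10.6 -12.9]
```

Call:
servo_tool([
  {"dx": 0,"dy": 0,"dz": 0,"spin": 0,"grip": 2},
  {"dx": 0,"dy": 0,"dz": 0.2,"spin": 0,"grip": 2},
  {"dx": -0.1,"dy": 0,"dz": 0.5,"spin": 0,"grip": 2},
  {"dx": -0.3,"dy": 0.1,"dz": 0.9,"spin": 0,"grip": 2},
  {"dx": -0.5,"dy": 0.1,"dz": 1.4,"spin": 0,"grip": 2},
  {"dx": -0.7,"dy": 0.2,"dz": 2,"spin": 0,"grip": 2},
  {"dx": -0.9,"dy": 0.2,"dz": 3,"spin": 0,"grip": 2},
  {"dx": -1.1,"dy": 0.2,"dz": 4,"spin": 0,"grip": 2},
  {"dx": -1.3,"dy": 0.2,"dz": 5,"spin": 0,"grip": 2},
  {"dx": -1.3,"dy": 0.2,"dz": 6,"spin": 0,"grip": 2},
], squeeze=45)

```text
time_s: 21.57
tcp_pos: [0.5757, 0.0267, 0.1917]
eef_rot: [-180.0, 0.0, -111.4]
contact_force: [0.5, 0.3, -2.6]
gripper_width: 0.0135
```

```bash
python3 st.py; python3 tri.py
```

```text
21.5667 [0.5757 0.0267 0.1917] [ 0.5  0.3 -2.6] [0.08 0.06 0.02] 0.013470843691772863
tcp in case mm [34.   9.6 45.3]
wrist 0.74 [272, 70, 351, 393] ((312.0, 231.0), (320.0, 74.0), 90.0)
  end [312.  71.] case@z -0.0135 [-26.7 -97.2 -13.5] scene px [270. 278.]
  end [312.  71.] case@z 0.0 [-17.  -95.1   0. ] scene px [271. 273.]
  end [312.  71.] case@z 0.01 [ -9.8 -93.5  10. ] scene px [271. 269.]
  end [315. 391.] case@z -0.0135 [  8.8 111.3 -13.5] scene px [368. 298.]
  end [315. 391.] case@z 0.0 [16.1 99.1  0. ] scene px [362. 292.]
  end [315. 391.] case@z 0.01 [21.6 90.  10. ] scene px [358. 287.]
```

Call:
servo_tool([
  {"dx": 0,"dy": 0,"dz": 1.5,"spin": 0,"grip": 2},
  {"dx": 0,"dy": -0.5,"dz": 3.5,"spin": -0.03,"grip": 2},
  {"dx": -0.3,"dy": -2,"dz": 5,"spin": -0.1,"grip": 2},
  {"dx": -0.6,"dy": -4.5,"dz": 6,"spin": -0.18,"grip": 2},
  {"dx": -1,"dy": -7.5,"dz": 6,"spin": -0.27,"grip": 2},
  {"dx": -1.4,"dy": -11,"dz": 6,"spin": -0.37,"grip": 2},
  {"dx": -1.8,"dy": -14.5,"dz": 6,"spin": -0.47,"grip": 2},
  {"dx": -2.2,"dy": -18,"dz": 6,"spin": -0.57,"grip": 2},
  {"dx": -2.6,"dy": -21.5,"dz": 6,"spin": -0.67,"grip": 2},
  {"dx": -3,"dy": -25,"dz": 6,"spin": -0.77,"grip": 2},
])

```text
time_s: 22.5
tcp_pos: [0.5454, -0.2249, 0.2499]
eef_rot: [180.0, -0.0, -155.8]
contact_force: [0.8, 0.4, -2.4]
gripper_width: 0.0139
```

Call:
servo_tool([
  {"dx": -0.4,"dy": -3.5,"dz": -0.5,"spin": -0.1,"grip": 2},
  {"dx": -0.8,"dy": -7,"dz": -1.5,"spin": -0.2,"grip": 2},
  {"dx": -1.2,"dy": -10.5,"dz": -3,"spin": -0.3,"grip": 2},
  {"dx": -1.5,"dy": -13.5,"dz": -5,"spin": -0.39,"grip": 2},
  {"dx": -1.8,"dy": -16.5,"dz": -7,"spin": -0.47,"grip": 2},
  {"dx": -2,"dy": -18.5,"dz": -9.5,"spin": -0.54,"grip": 2},
  {"dx": -2.07,"dy": -19.5,"dz": -12,"spin": -0.593,"grip": 2},
  {"dx": -2.07,"dy": -19.5,"dz": -14.5,"spin": -0.593,"grip": 2},
  {"dx": -2.07,"dy": -19.5,"dz": -16.5,"spin": -0.593,"grip": 2},
  {"dx": -2.07,"dy": -19.5,"dz": -18,"spin": -0.593,"grip": 2},
])

```text
time_s: 23.33
tcp_pos: [0.5238, -0.4183, 0.067]
eef_rot: [179.9, -0.2, 170.4]
contact_force: [-0.3, -0.1, -1.6]
gripper_width: 0.0136
```

```bash
python3 st.py
python3 - <<'E'
from h import *
from plant import r
c=r.get_calibration("top");r.capture("top")
for n,z in(("tray",.02),("spanner_mid",.08),("key_mid",.01)):
    for d in r.cut_out(n,"top")[:2]:
        q=cv2.boxPoints(cv2.minAreaRect(np.argwhere(d["mask"])[:,::-1].astype(np.float32)))
        print(n,round(d["p"],2),[ray(x,c,z)[:2].round(3).tolist() for x in q])
E
```

```text
23.3333 [ 0.5238 -0.4183  0.067 ] [-0.3 -0.1 -1.6] [-0.02 -0.08  0.07] 0.013636213531430732
tcp in case mm [   2.2 -435.8  -84.6]
key_mid 0.39 [[0.557, 0.446], [0.553, 0.315], [0.439, 0.317], [0.443, 0.446]]
```

Call:
servo_tool([
  {"dx": 0,"dy": 0,"dz": -1.5,"spin": 0,"grip": 2},
  {"dx": 0,"dy": 0,"dz": -3,"spin": 0,"grip": 2},
  {"dx": 0,"dy": 0,"dz": -4,"spin": 0,"grip": 2},
  {"dx": 0,"dy": 0,"dz": -4.8,"spin": 0,"grip": 2},
  {"dx": 0,"dy": 0,"dz": -5.2,"spin": 0,"grip": 2},
  {"dx": 0,"dy": 0,"dz": -5.4,"spin": 0,"grip": 2},
  {"dx": 0,"dy": 0,"dz": -5.6,"spin": 0,"grip": 2},
  {"dx": 0,"dy": 0,"dz": -5.7,"spin": 0,"grip": 2},
  {"dx": 0,"dy": 0,"dz": -5.7,"spin": 0,"grip": 2},
  {"dx": 0,"dy": 0,"dz": -5.7,"spin": 0,"grip": 2},
])

```text
time_s: 24.37
tcp_pos: [0.5255, -0.4184, 0.0135]
eef_rot: [-180.0, 0.0, 170.5]
contact_force: [0.1, -0.1, -2.5]
gripper_width: 0.0134
```

```bash
python3 st.py
python3 - <<'E'
from h import *
from plant import r
c=r.get_calibration("scene");r.capture("scene")
for n,z in(("tray",.02),("spanner_mid",.01)):
    for d in r.cut_out(n,"scene")[:2]:
        q=cv2.boxPoints(cv2.minAreaRect(np.argwhere(d["mask"])[:,::-1].astype(np.float32)))
        print(n,round(d["p"],2),[ray(x,c,z)[:2].round(3).tolist() for x in q])
E
```

```text
24.3667 [ 0.5255 -0.4184  0.0135] [ 0.1 -0.1 -2.5] [-0.04 -0.02 -0.02] 0.013415532758546345
tcp in case mm [ -27.  -435.6 -129.4]
tray 0.62 [[0.637, -0.478], [0.307, -0.466], [0.415, -0.27], [0.71, -0.316]]
tray 0.59 [[0.594, -0.44], [0.524, -0.431], [0.541, -0.402], [0.609, -0.412]]
spanner_mid 0.65 [[0.588, -0.447], [0.515, -0.438], [0.531, -0.409], [0.603, -0.419]]
```

Spanner is over the floor of the −y half; lower slowly until it touches.

Call:
servo_tool([
  {"dx": 0,"dy": 0,"dz": -0.15,"spin": 0,"grip": 2},
  {"dx": 0,"dy": 0,"dz": -0.3,"spin": 0,"grip": 2},
  {"dx": 0,"dy": 0,"dz": -0.45,"spin": 0,"grip": 2},
  {"dx": 0,"dy": 0,"dz": -0.55,"spin": 0,"grip": 2},
  {"dx": 0,"dy": 0,"dz": -0.65,"spin": 0,"grip": 2},
  {"dx": 0,"dy": 0,"dz": -0.75,"spin": 0,"grip": 2},
  {"dx": 0,"dy": 0,"dz": -0.8,"spin": 0,"grip": 2},
  {"dx": 0,"dy": 0,"dz": -0.85,"spin": 0,"grip": 2},
  {"dx": 0,"dy": 0,"dz": -0.9,"spin": 0,"grip": 2},
  {"dx": 0,"dy": 0,"dz": -0.9,"spin": 0,"grip": 2},
])

```text
time_s: 25.35
tcp_pos: [0.5253, -0.4195, 0.0078]
eef_rot: [-179.9, 0.1, 170.5]
contact_force: [-8.5, 3.4, 24.3]
gripper_width: 0.0141
```

Call:
servo_tool([
  {"dx": 0,"dy": 0,"dz": 0.1,"spin": 0,"grip": 2},
  {"dx": 0,"dy": 0,"dz": 0.15,"spin": 0,"grip": 30},
  {"dx": 0,"dy": 0,"dz": 0.15,"spin": 0,"grip": 30},
  {"dx": 0,"dy": 0,"dz": 0.15,"spin": 0,"grip": 30},
  {"dx": 0,"dy": 0,"dz": 0.5,"spin": 0,"grip": 30},
  {"dx": 0,"dy": 0,"dz": 2.5,"spin": 0,"grip": 30},
  {"dx": 0,"dy": 0,"dz": 6,"spin": 0,"grip": 30},
  {"dx": 0,"dy": 0,"dz": 10,"spin": 0,"grip": 30},
  {"dx": 0,"dy": 0,"dz": 14,"spin": 0,"grip": 30},
  {"dx": 0,"dy": 0,"dz": 18,"spin": 0,"grip": 40},
])

```text
time_s: 26.18
tcp_pos: [0.525, -0.4181, 0.1857]
eef_rot: [180.0, -0.0, 170.5]
contact_force: [1.5, -0.8, -0.9]
gripper_width: 0.0292
```

```bash
python3 st.py
python3 - <<'E'
from h import *
from plant import r
c=r.get_calibration("wrist");r.capture("wrist")
for n,z in(("spanner_mid",.008),("key_mid",.01),("tray",.02)):
    for d in r.cut_out(n,"wrist")[:2]:
        q=cv2.boxPoints(cv2.minAreaRect(np.argwhere(d["mask"])[:,::-1].astype(np.float32)))
        print("w",n,round(d["p"],2),[int(v) for v in d["extent"]],[ray(x,c,z)[:2].round(3).tolist() for x in q])
c=r.get_calibration("scene");r.capture("scene")
for n,z in(("spanner_mid",.008),("key_mid",.01),("tray",.02)):
    for d in r.cut_out(n,"scene")[:1]:
        q=cv2.boxPoints(cv2.minAreaRect(np.argwhere(d["mask"])[:,::-1].astype(np.float32)))
        print("s",n,round(d["p"],2),[ray(x,c,z)[:2].round(3).tolist() for x in q])
E
```

```text
26.1833 [ 0.525  -0.4181  0.1857] [ 1.5 -0.8 -0.9] [-0.11 -0.22 -0.01] 0.029150842042168747
tcp in case mm [  71.2 -435.3   12. ]
w spanner_mid 0.63 [290, 102, 328, 288] [[0.428, -0.418], [0.433, -0.39], [0.599, -0.417], [0.594, -0.448]]
w key_mid 0.7 [367, 173, 439, 281] [[0.502, -0.365], [0.496, -0.306], [0.596, -0.287], [0.604, -0.351]]
w tray 0.96 [259, 41, 464, 321] [[0.381, -0.436], [0.408, -0.277], [0.652, -0.29], [0.619, -0.486]]
s spanner_mid 0.7 [[0.592, -0.443], [0.42, -0.42], [0.438, -0.389], [0.607, -0.416]]
s key_mid 0.76 [[0.578, -0.387], [0.479, -0.355], [0.515, -0.308], [0.609, -0.343]]
s tray 0.85 [[0.637, -0.479], [0.305, -0.462], [0.416, -0.267], [0.711, -0.318]]
```

Call:
servo_tool([
  {"dx": -0.5,"dy": 2,"dz": 2,"spin": 0.1,"grip": 40},
  {"dx": -1,"dy": 5,"dz": 4,"spin": 0.22,"grip": 40},
  {"dx": -2,"dy": 8.5,"dz": 6,"spin": 0.34,"grip": 40},
  {"dx": -3,"dy": 12,"dz": 8,"spin": 0.46,"grip": 40},
  {"dx": -4,"dy": 15.5,"dz": 8.5,"spin": 0.58,"grip": 40},
  {"dx": -5,"dy": 19,"dz": 8.5,"spin": 0.7,"grip": 40},
  {"dx": -6,"dy": 22.5,"dz": 8.5,"spin": 0.82,"grip": 40},
  {"dx": -7,"dy": 26,"dz": 8.5,"spin": 0.94,"grip": 40},
  {"dx": -8,"dy": 29.5,"dz": 8.5,"spin": 1.06,"grip": 40},
  {"dx": -9,"dy": 33,"dz": 8.5,"spin": 1.18,"grip": 40},
])

```text
time_s: 27.42
tcp_pos: [0.4341, -0.0871, 0.2681]
eef_rot: [179.9, -0.1, -121.6]
contact_force: [2.0, 1.3, 0.3]
gripper_width: 0.0353
```

Call:
servo_tool([
  {"dx": -0.6,"dy": 3,"dz": 0,"spin": 0.1,"grip": 40},
  {"dx": -1.2,"dy": 6,"dz": 0,"spin": 0.2,"grip": 40},
  {"dx": -1.8,"dy": 9,"dz": 0,"spin": 0.3,"grip": 40},
  {"dx": -2.4,"dy": 12,"dz": 0,"spin": 0.4,"grip": 40},
  {"dx": -2.8,"dy": 14.5,"dz": 0,"spin": 0.5,"grip": 40},
  {"dx": -3,"dy": 15.8,"dz": 0,"spin": 0.5,"grip": 40},
  {"dx": -3,"dy": 15.8,"dz": 0,"spin": 0.5,"grip": 40},
  {"dx": -3,"dy": 15.8,"dz": 0,"spin": 0.5,"grip": 40},
  {"dx": -3,"dy": 15.8,"dz": 0,"spin": 0.5,"grip": 40},
  {"dx": -3,"dy": 15.8,"dz": 0,"spin": 0.5,"grip": 40},
])

```text
time_s: 28.25
tcp_pos: [0.4052, 0.069, 0.2687]
eef_rot: [180.0, -0.0, -93.3]
contact_force: [0.6, -0.8, -0.7]
gripper_width: 0.035
```

```bash
cat > cov.py <<'E'
from h import *
from plant import r
c=r.get_calibration("wrist");s=r.get_state();im=r.capture("wrist")
cv2.imwrite("pics/w4_raw.png",im);np.savez("w4.npz",K=c["K"],extrinsics=c["extrinsics"])
print(s["time_s"],s["tcp_pos"],s["eef_rot"])
for n in("cover","cover_handle"):
  for d in r.cut_out(n,"wrist")[:3]:
    m=d["mask"].astype(np.uint8);print(n,round(d["p"],2),[int(v) for v in d["extent"]],m.sum())
    if n=="cover":
        h=cv2.convexHull(np.argwhere(m)[:,::-1].astype(np.int32));a=cv2.approxPolyDP(h,8,True)[:,0]
        P=[ray(x,c,.004)[:2] for x in a];print(" poly",a.tolist(),np.round(P,4).tolist())
    b=cv2.minAreaRect(np.argwhere(m)[:,::-1].astype(np.float32));P=np.array([ray(x,c,.005 if n=="cover" else .046)[:2] for x in cv2.boxPoints(b)])
    print(" rect",P.round(4).tolist(),"c",P.mean(0).round(4),"sides",np.linalg.norm(P[1]-P[0]).round(3),np.linalg.norm(P[2]-P[1]).round(3),"ang",np.degrees(np.arctan2(*(P[1]-P[0])[::-1])).round(1))
E
python3 cov.py
```

```text
28.25 [0.40517724 0.06898733 0.26868342] [ 1.79960071e+02 -3.89810466e-02 -9.33281823e+01]
cover 0.93 [242, 28, 378, 238] 24294
 poly [[374, 33], [366, 231], [255, 233], [244, 34]] [[0.3326, -0.0941], [0.3446, 0.1147], [0.4751, 0.1095], [0.4647, -0.1009]]
 rect [[0.4644, -0.1025], [0.3317, -0.0947], [0.3342, 0.1187], [0.488, 0.1097]] c [0.4046 0.0078] sides 0.133 0.213 ang 176.7
cover 0.86 [49, 389, 78, 406] 394
 poly [[79, 403], [56, 404], [51, 393], [75, 388]] [[0.7382, 0.3344], [0.7697, 0.3342], [0.7719, 0.3162], [0.7378, 0.3103]]
 rect [[0.769, 0.3076], [0.7317, 0.3099], [0.7377, 0.3352], [0.7756, 0.333]] c [0.7535 0.3214] sides 0.037 0.026 ang 176.6
cover_handle 0.96 [247, 33, 373, 234] 24148
 rect [[0.4573, -0.0923], [0.3393, -0.0854], [0.3417, 0.1065], [0.4784, 0.0984]] c [0.4042 0.0068] sides 0.118 0.192 ang 176.7
cover_handle 0.61 [53, 388, 81, 402] 409
 rect [[0.7344, 0.2771], [0.6995, 0.2791], [0.705, 0.302], [0.7404, 0.2999]] c [0.7198 0.2895] sides 0.035 0.024 ang 176.6
```

Call:
servo_tool([
  {"dx": -0.05,"dy": -3,"dz": -1,"spin": 0,"grip": 40},
  {"dx": -0.09,"dy": -6.17,"dz": -3,"spin": 0,"grip": 40},
  {"dx": -0.09,"dy": -6.17,"dz": -7,"spin": 0,"grip": 40},
  {"dx": -0.09,"dy": -6.17,"dz": -11,"spin": 0,"grip": 40},
  {"dx": -0.09,"dy": -6.17,"dz": -15,"spin": 0,"grip": 40},
  {"dx": -0.09,"dy": -6.17,"dz": -18,"spin": 0,"grip": 40},
  {"dx": -0.09,"dy": -6.17,"dz": -21,"spin": 0,"grip": 40},
  {"dx": -0.09,"dy": -6.17,"dz": -23,"spin": 0,"grip": 40},
  {"dx": -0.09,"dy": -6.17,"dz": -24.1,"spin": 0,"grip": 40},
  {"dx": -0.09,"dy": -6.17,"dz": -24.1,"spin": 0,"grip": 40},
])

```text
time_s: 29.23
tcp_pos: [0.4027, 0.0067, 0.0258]
eef_rot: [179.7, -0.1, -93.3]
contact_force: [-1.0, 0.4, 0.3]
gripper_width: 0.0351
```

Call:
servo_tool([
  {"dx": 0,"dy": 0,"dz": 0,"spin": 0,"grip": 30},
  {"dx": 0,"dy": 0,"dz": 0,"spin": 0,"grip": 20},
  {"dx": 0,"dy": 0,"dz": 0,"spin": 0,"grip": 3},
  {"dx": 0,"dy": 0,"dz": 0,"spin": 0,"grip": 3},
  {"dx": 0,"dy": 0,"dz": 0,"spin": 0,"grip": 3},
  {"dx": 0,"dy": 0,"dz": 0,"spin": 0,"grip": 3},
  {"dx": 0,"dy": 0,"dz": 0,"spin": 0,"grip": 3},
  {"dx": 0,"dy": 0,"dz": 0.2,"spin": 0,"grip": 3},
  {"dx": 0,"dy": 0,"dz": 0.6,"spin": 0,"grip": 3},
  {"dx": 0,"dy": 0,"dz": 1.2,"spin": 0,"grip": 3},
], squeeze=35)

```text
time_s: 30.07
tcp_pos: [0.4035, 0.0077, 0.04]
eef_rot: [179.9, -0.0, -93.3]
contact_force: [-0.3, -0.5, -3.2]
gripper_width: 0.0123
```

```bash
python3 st.py
```

```text
30.0667 [0.4035 0.0077 0.04  ] [-0.3 -0.5 -3.2] [ 0.04  0.04 -0.  ] 0.012251771259376229
tcp in case mm [-186.9  -47.3   15. ]
```

Call:
servo_tool([
  {"dx": 0,"dy": 0,"dz": 1.5,"spin": 0,"grip": 3},
  {"dx": 0,"dy": 0,"dz": 4,"spin": 0,"grip": 3},
  {"dx": 0,"dy": 0,"dz": 7,"spin": 0,"grip": 3},
  {"dx": 0,"dy": 0,"dz": 10,"spin": 0,"grip": 3},
  {"dx": 0,"dy": 0,"dz": 13,"spin": -0.03,"grip": 3},
  {"dx": 1,"dy": 0.1,"dz": 16,"spin": -0.06,"grip": 3},
  {"dx": 2.5,"dy": 0.2,"dz": 18.5,"spin": -0.1,"grip": 3},
  {"dx": 4.5,"dy": 0.4,"dz": 20,"spin": -0.14,"grip": 3},
  {"dx": 7,"dy": 0.6,"dz": 20.5,"spin": -0.171,"grip": 3},
  {"dx": 9.5,"dy": 0.8,"dz": 20.5,"spin": -0.171,"grip": 3},
])

```text
time_s: 30.9
tcp_pos: [0.5005, 0.0162, 0.2477]
eef_rot: [-179.8, 0.1, -103.2]
contact_force: [0.8, 0.5, -3.4]
gripper_width: 0.0127
```

Call:
servo_tool([
  {"dx": 2,"dy": 0.2,"dz": 0,"spin": 0,"grip": 3},
  {"dx": 4,"dy": 0.35,"dz": 0,"spin": 0,"grip": 3},
  {"dx": 5.2,"dy": 0.45,"dz": 0,"spin": 0,"grip": 3},
  {"dx": 5.8,"dy": 0.5,"dz": 0,"spin": 0,"grip": 3},
  {"dx": 5.97,"dy": 0.52,"dz": 0,"spin": 0,"grip": 3},
  {"dx": 5.97,"dy": 0.52,"dz": 0,"spin": 0,"grip": 3},
  {"dx": 5.97,"dy": 0.52,"dz": 0,"spin": 0,"grip": 3},
  {"dx": 5.97,"dy": 0.52,"dz": 0,"spin": 0,"grip": 3},
  {"dx": 5.97,"dy": 0.52,"dz": 0,"spin": 0,"grip": 3},
  {"dx": 5.97,"dy": 0.52,"dz": 0,"spin": 0,"grip": 3},
])

```text
time_s: 31.73
tcp_pos: [0.5586, 0.0212, 0.2455]
eef_rot: [-180.0, 0.0, -103.0]
contact_force: [0.6, -0.9, -3.5]
gripper_width: 0.0124
```

```bash
python3 st.py;python3 - <<'E'
from h import *
from plant import r
M,o=case([.5717,.0178,-.2245]);c=r.get_calibration("wrist");s=r.get_state();im=r.capture("wrist")
z=s["tcp_pos"][2]+.010-.038
Z=R.from_euler('z',-12.86,degrees=True).as_matrix();p0=np.r_[s["tcp_pos"][:2],z]
C=np.array([[66,-106,5],[-66,-106,5]])/1e3;print("pred plate corners px",proj(C@Z.T+p0,c).round(1))
print("pred low hole",proj([Z@[-.054,-.094,.005]+p0],c).round(1))
cv2.imwrite("pics/w5_raw.png",im)
for d in r.cut_out("cover","wrist")[:1]:
    h=cv2.convexHull(np.argwhere(d["mask"])[:,::-1].astype(np.int32));print(d["p"],cv2.approxPolyDP(h,6,True)[:,0].tolist())
    m=d["mask"]
g=cv2.cvtColor(im,cv2.COLOR_BGR2GRAY)
for q in proj(C@Z.T+p0,c):
    x,y=q.round().astype(int);print(g[max(y-6,0):y+7,max(x-8,0):x+9])
E
```

```text
31.7333 [0.5586 0.0212 0.2455] [ 0.6 -0.9 -3.5] [0.03 0.09 0.01] 0.012403570059969548
tcp in case mm [52.3  0.4 98.3]
pred plate corners px [[161.5  56.7]
 [459.1  55.5]]
pred low hole [[429.7  84.7]]
0.64 [[461, 55], [439, 280], [340, 391], [286, 390], [189, 280], [166, 57]]
[[118 116 115 118 118 117 117 119 119 118 116 118 117 119 118 117 116]
 [119 119 117 115 117 117 118 119 117 118 116 118 115 115 115 116 119]
 [118 116 118 118 118 119 117 117 117 117 118 118 118 119 119 118 118]
 [118 119 117 115 117 118 118 116 118 117 119 126 130 132 130 129 129]
 [116 116 117 115 116 118 118 117 118 116 125 143 157 160 159 156 157]
 [118 118 118 116 116 120 118 117 117 118 121 143 165 169 168 166 163]
 [119 114 115 116 118 120 119 118 119 118 122 144 165 170 170 169 166]
 [117 115 120 120 116 118 119 118 117 117 123 137 165 170 171 165 167]
 [119 116 118 118 118 119 118 120 114 118 123 137 167 172 171 168 166]
 [121 118 118 118 117 118 118 119 119 119 119 136 162 171 168 169 166]
 [124 119 121 118 117 118 118 117 116 117 119 133 158 169 170 169 165]
 [120 119 116 118 119 118 117 117 117 120 
[... 324 characters left out ...]
162 164 162 161 161 162 163 162 160 159 162 158 162 161 160]
 [165 167 165 166 165 168 165 165 166 164 168 165 163 158 162 161 161]
 [190 189 191 190 191 190 191 189 189 189 187 175 167 160 162 157 161]
 [218 221 220 219 221 221 222 220 220 218 215 200 172 161 161 159 163]
 [226 227 228 227 229 228 226 226 226 226 221 205 172 164 160 162 159]
 [227 229 228 228 229 229 229 226 226 225 222 204 171 163 161 162 157]
 [225 226 227 228 226 229 227 226 226 224 219 199 170 162 161 162 159]
 [227 226 226 228 228 229 229 227 226 225 218 196 168 160 161 164 162]
 [227 227 227 228 229 228 228 225 225 224 217 188 168 161 159 159 160]
 [226 228 227 229 229 229 228 226 226 225 217 189 165 162 162 162 162]]
```

Call:
servo_tool([
  {"dx": 0,"dy": 0,"dz": -1,"spin": 0,"grip": 3},
  {"dx": 0,"dy": 0,"dz": -2,"spin": 0,"grip": 3},
  {"dx": 0,"dy": 0,"dz": -2.8,"spin": 0,"grip": 3},
  {"dx": 0,"dy": 0,"dz": -3.3,"spin": 0,"grip": 3},
  {"dx": 0,"dy": 0,"dz": -3.7,"spin": 0,"grip": 3},
  {"dx": 0,"dy": 0,"dz": -4,"spin": 0,"grip": 3},
  {"dx": 0,"dy": 0,"dz": -4.1,"spin": 0,"grip": 3},
  {"dx": 0,"dy": 0,"dz": -4.2,"spin": 0,"grip": 3},
  {"dx": 0,"dy": 0,"dz": -4.25,"spin": 0,"grip": 3},
  {"dx": 0,"dy": 0,"dz": -4.25,"spin": 0,"grip": 3},
])

```text
time_s: 32.67
tcp_pos: [0.5591, 0.0212, 0.2027]
eef_rot: [-180.0, 0.0, -103.1]
contact_force: [-0.2, -0.4, -2.8]
gripper_width: 0.0128
```

```bash
python3 st.py
```

```text
32.6667 [0.5591 0.0212 0.2027] [-0.2 -0.4 -2.8] [0.01 0.13 0.03] 0.012826504426289912
tcp in case mm [28.2  0.5 63. ]
```

Call:
servo_tool([
  {"dx": 0,"dy": 0,"dz": -0.05,"spin": 0,"grip": 3},
  {"dx": 0,"dy": 0,"dz": -0.1,"spin": 0,"grip": 3},
  {"dx": -0.05,"dy": 0,"dz": -0.15,"spin": 0,"grip": 3},
  {"dx": -0.05,"dy": 0,"dz": -0.2,"spin": 0,"grip": 3},
  {"dx": -0.05,"dy": 0,"dz": -0.25,"spin": 0,"grip": 3},
  {"dx": -0.05,"dy": 0,"dz": -0.3,"spin": 0,"grip": 3},
  {"dx": -0.05,"dy": 0,"dz": -0.35,"spin": 0,"grip": 3},
  {"dx": -0.05,"dy": 0,"dz": -0.35,"spin": 0,"grip": 3},
  {"dx": -0.05,"dy": 0,"dz": -0.35,"spin": 0,"grip": 3},
  {"dx": -0.05,"dy": 0,"dz": -0.35,"spin": 0,"grip": 3},
])

```text
time_s: 33.5
tcp_pos: [0.5584, 0.0214, 0.1999]
eef_rot: [-180.0, 0.0, -103.0]
contact_force: [-5.5, 2.0, 3.8]
gripper_width: 0.0126
```

```bash
python3 st.py
```

```text
33.5 [0.5584 0.0214 0.1999] [-5.5  2.   3.8] [ 0.81  1.58 -0.03] 0.01262119420717173
tcp in case mm [26.   0.5 61. ]
```

Call:
servo_tool([
  {"dx": 0,"dy": 0,"dz": 0,"spin": 0,"grip": 3},
  {"dx": -0.1,"dy": 0.02,"dz": -0.2,"spin": 0,"grip": 3},
  {"dx": -0.2,"dy": 0.04,"dz": -0.4,"spin": 0,"grip": 3},
  {"dx": -0.3,"dy": 0.06,"dz": -0.65,"spin": 0,"grip": 3},
  {"dx": -0.42,"dy": 0.09,"dz": -0.9,"spin": 0,"grip": 3},
  {"dx": -0.55,"dy": 0.12,"dz": -1.2,"spin": 0,"grip": 3},
  {"dx": -0.63,"dy": 0.14,"dz": -1.5,"spin": 0,"grip": 3},
  {"dx": -0.72,"dy": 0.16,"dz": -1.8,"spin": 0,"grip": 3},
  {"dx": -0.8,"dy": 0.18,"dz": -2.1,"spin": 0,"grip": 3},
  {"dx": -0.8,"dy": 0.18,"dz": -2.1,"spin": 0,"grip": 3},
], squeeze=5)

```text
time_s: 34.33
tcp_pos: [0.5505, 0.023, 0.1774]
eef_rot: [180.0, -0.0, -103.1]
contact_force: [1.0, 1.6, -2.2]
gripper_width: 0.0163
```

```bash
python3 st.py
```

```text
34.3333 [0.5505 0.023  0.1774] [ 1.   1.6 -2.2] [ 0.47 -0.05 -0.01] 0.01627814751750478
tcp in case mm [ 6.4  0.3 47.2]
```

Call:
servo_tool([
  {"dx": -0.06,"dy": 0.01,"dz": -0.3,"spin": 0,"grip": 3},
  {"dx": -0.1,"dy": 0.02,"dz": -0.6,"spin": 0,"grip": 3},
  {"dx": -0.15,"dy": 0.03,"dz": -0.9,"spin": 0,"grip": 3},
  {"dx": -0.18,"dy": 0.04,"dz": -1.2,"spin": 0,"grip": 3},
  {"dx": -0.2,"dy": 0.05,"dz": -1.45,"spin": 0,"grip": 3},
  {"dx": -0.2,"dy": 0.05,"dz": -1.7,"spin": 0,"grip": 3},
  {"dx": -0.19,"dy": 0.04,"dz": -1.95,"spin": 0,"grip": 3},
  {"dx": -0.17,"dy": 0.04,"dz": -2.2,"spin": 0,"grip": 3},
  {"dx": -0.16,"dy": 0.04,"dz": -2.4,"spin": 0,"grip": 3},
  {"dx": -0.16,"dy": 0.04,"dz": -2.4,"spin": 0,"grip": 3},
])

```text
time_s: 35.17
tcp_pos: [0.5494, 0.0233, 0.1545]
eef_rot: [-179.9, -0.0, -103.0]
contact_force: [0.9, 0.0, 3.8]
gripper_width: 0.0188
```

```bash
python3 st.py
```

```text
35.1667 [0.5494 0.0233 0.1545] [0.9 0.  3.8] [ 0.15 -0.33 -0.01] 0.018784712817492392
tcp in case mm [-7.6  0.4 29.1]
```

Call:
servo_tool([
  {"dx": 0,"dy": 0,"dz": -0.05,"spin": 0,"grip": 3},
  {"dx": 0,"dy": 0,"dz": -0.1,"spin": 0,"grip": 3},
  {"dx": 0,"dy": 0,"dz": -0.15,"spin": 0,"grip": 3},
  {"dx": 0,"dy": 0,"dz": -0.2,"spin": 0,"grip": 3},
  {"dx": 0,"dy": 0,"dz": -0.25,"spin": 0,"grip": 3},
  {"dx": 0,"dy": 0,"dz": -0.3,"spin": 0,"grip": 3},
  {"dx": 0,"dy": 0,"dz": -0.3,"spin": 0,"grip": 3},
  {"dx": 0,"dy": 0,"dz": -0.3,"spin": 0,"grip": 3},
  {"dx": 0,"dy": 0,"dz": -0.3,"spin": 0,"grip": 3},
  {"dx": 0,"dy": 0,"dz": -0.3,"spin": 0,"grip": 3},
])

```text
time_s: 36.0
tcp_pos: [0.5495, 0.0232, 0.152]
eef_rot: [-179.9, 0.0, -103.0]
contact_force: [-0.1, -0.6, 5.8]
gripper_width: 0.0187
```

```bash
python3 st.py
```

```text
36.0 [0.5495 0.0232 0.152 ] [-0.1 -0.6  5.8] [ 0.04  0.01 -0.05] 0.018694465180465098
tcp in case mm [-9.   0.3 27. ]
```

```bash
cat > cmp.py <<'E'
from h import *
from plant import r
for cam,f,pts in(("scene","pics/s.png",{"up+y":(364.5,300),"up-y":(254.5,282.5),"dn+y":(370,280),"dn-y":(273,265.5),"handle+y":(342,266),"handle-y":(292,259)}),
                 ("top","pics/t.png",{"up+y":(273,145.5),"up-y":(368,164),"dn-y":(358,218),"dn+y":(266.5,201)})):
    a=cv2.imread(f);b=r.capture(cam);cv2.imwrite(f"pics/cur_{cam}.png",b)
    for n,(x,y) in pts.items():
        x,y=int(round(x)),int(round(y));t=a[y-8:y+9,x-8:x+9];w=b[y-18:y+19,x-18:x+19]
        m=cv2.matchTemplate(w,t,cv2.TM_CCOEFF_NORMED);_,v,_,l=cv2.minMaxLoc(m);print(cam,n,"best",round(v,3),"shift",l[0]-10,l[1]-10,"at0",round(float(m[10,10]),3))
E
python3 cmp.py
```

```text
scene up+y best 0.991 shift 0 0 at0 0.991
scene up-y best 0.806 shift 0 0 at0 0.806
scene dn+y best 0.921 shift -1 0 at0 0.921
scene dn-y best 0.174 shift 10 7 at0 -0.101
scene handle+y best 0.976 shift -1 0 at0 0.962
scene handle-y best 0.734 shift -6 -2 at0 0.178
top up+y best 0.539 shift -5 -5 at0 0.122
top up-y best 0.884 shift 0 0 at0 0.884
top dn-y best 0.845 shift 0 0 at0 0.845
top dn+y best 0.392 shift -6 -10 at0 0.097
```

Call:
servo_tool([
  {"dx": 0,"dy": 0,"dz": 0,"spin": 0,"grip": 26},
  {"dx": 0,"dy": 0,"dz": 0.2,"spin": 0,"grip": 30},
  {"dx": 0,"dy": 0,"dz": 0.2,"spin": 0,"grip": 30},
  {"dx": 0,"dy": 0,"dz": 0.2,"spin": 0,"grip": 30},
  {"dx": 0,"dy": 0,"dz": 1,"spin": 0,"grip": 30},
  {"dx": 0,"dy": 0,"dz": 3,"spin": 0,"grip": 30},
  {"dx": 0,"dy": 0,"dz": 6,"spin": 0,"grip": 40},
  {"dx": 0,"dy": 0,"dz": 9,"spin": 0,"grip": 40},
  {"dx": 0,"dy": 0,"dz": 12,"spin": 0,"grip": 40},
  {"dx": 0,"dy": 0,"dz": 15,"spin": 0,"grip": 40},
])

```text
time_s: 36.93
tcp_pos: [0.5485, 0.0232, 0.3031]
eef_rot: [-180.0, -0.0, -103.1]
contact_force: [1.3, 0.4, -0.8]
gripper_width: 0.0348
```

Call:
servo_tool([
  {"dx": 0,"dy": -3,"dz": 0,"spin": 0,"grip": 40},
  {"dx": -1,"dy": -7,"dz": 0,"spin": 0,"grip": 40},
  {"dx": -2,"dy": -11,"dz": 0,"spin": 0,"grip": 40},
  {"dx": -3,"dy": -15,"dz": 0,"spin": 0,"grip": 40},
  {"dx": -4,"dy": -19,"dz": 0,"spin": 0,"grip": 40},
  {"dx": -6,"dy": -22.5,"dz": 0,"spin": 0,"grip": 40},
  {"dx": -8,"dy": -26,"dz": 0,"spin": 0,"grip": 40},
  {"dx": -10,"dy": -29.5,"dz": 0,"spin": 0,"grip": 40},
  {"dx": -12,"dy": -33,"dz": 0,"spin": 0,"grip": 40},
  {"dx": -14,"dy": -36,"dz": 0,"spin": 0,"grip": 40},
])

```text
time_s: 37.77
tcp_pos: [0.4074, -0.3384, 0.3017]
eef_rot: [-180.0, -0.0, -103.1]
contact_force: [0.9, 0.2, -1.0]
gripper_width: 0.0349
```

```bash
python3 cmp.py
python3 - <<'E'
import cv2,numpy as np
a=cv2.imread("pics/s.png");b=cv2.imread("pics/cur_scene.png");k=lambda i,r:cv2.resize(i,r,interpolation=cv2.INTER_CUBIC)
top=np.hstack([k(a[250:310,240:390],(400,160)),k(b[250:310,240:390],(400,160))])
t=np.hstack([k(cv2.imread("pics/t.png")[128:232,256:380],(400,335)),k(cv2.imread("pics/cur_top.png")[128:232,256:380],(400,335))])
cv2.imwrite("pics/fin.png",np.vstack([top,t]))
E
```

```text
scene up+y best 0.99 shift 0 0 at0 0.99
scene up-y best 0.983 shift 0 0 at0 0.983
scene dn+y best 0.921 shift 0 0 at0 0.921
scene dn-y best 0.973 shift 0 0 at0 0.973
scene handle+y best 0.977 shift -1 0 at0 0.963
scene handle-y best 0.989 shift -1 0 at0 0.966
top up+y best 0.966 shift 0 0 at0 0.966
top up-y best 0.95 shift 0 0 at0 0.95
top dn-y best 0.963 shift 0 0 at0 0.963
top dn+y best 0.945 shift 0 0 at0 0.945
```

View pics/fin.png

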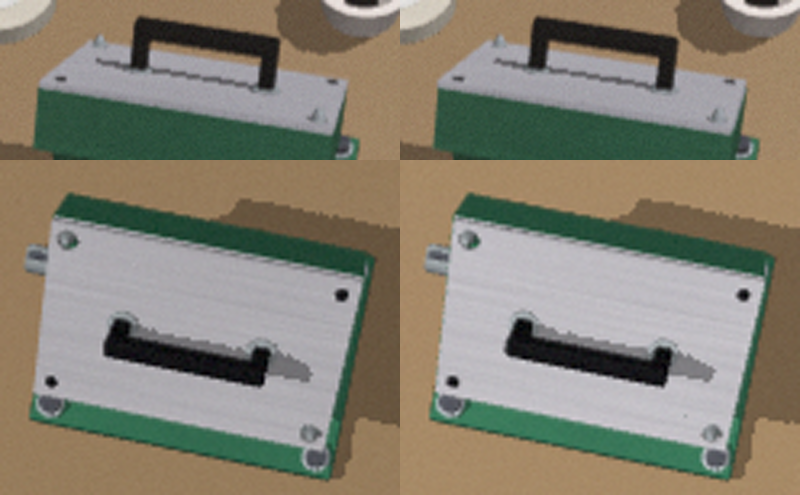

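Run:
```python
from plant import r
print(r.close_job(), r.get_state()["time_s"])
```

```text
the job is handed in; nothing more can be done
the job is handed in; nothing more can be done
```

The job is handed in at about 38 s of the 72 s allowed. The cover is back on the gearbox, and the spanner lies flat in the empty half of the tool tray, beside the chuck key. No verdict was reported.

- **Cover off:** I lifted it by the bar, let it level in the fingers and set it flat on the bench in front of the gearbox, handle up. Then I released it.
- **Spanner:** The vertical tool could not grip it where it lay, because the upper wall and the gear faces left no room. I pressed its overhanging end to tip it onto the big shaft's end, then gripped the shank and carried it to the tray.
- **Cover back:** I rested its uphill edge on the rim with the high dowel in its hole. Then I let it swing down onto the rim under a light grip.

**Last checks**
- **Cover:** All eight plate-corner patches match the starting pictures with no shift. The two handle patches match best 1 pixel (under 2 mm) to one side. Both dowels show through their holes.
- **Spanner:** Two cameras place it flat on the tray floor, centre near (0.514, -0.418) m.
- **Disagreement:** Just before release, the finger opening read 18.7 mm, against 19.7 mm when I first gripped the seated cover. That could have meant it was not fully down, but the picture comparison showed it home.
- **Touches on the way:** The closed fingers bumped something at the rim (probably the high dowel) at about 44 N. Pressing on the spanner reached about 40 N.
- **Not measured again:** I did not check the chuck or the wheels after the start; I never moved against them. The chuck key's measured position at the tray had not changed.

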